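Spring the wheel-kit case open and put the lug plate away

TASK

The grey wheel-kit case is shut by a hidden spring latch: take the release rod from its stand, push it square through the hole in the case's sloping back until the latch lets go and the lid springs fully open, and stand the rod back upright in its stand. Then pick up the lug plate and lower it over the two pins inside the case until it lies flush, without shifting the other things on the shelf.

Things in the scene. Friction and masses are not known exactly. Their poses are not given: they have to be found in the camera images.
- case: Fixed grey steel case, 209 long (x), 170 wide (y), 90 mm high. x level away from the sloping back, z up. Origin on the shelf, on the centre line, 85 mm from the low back edge. The back, facing the robot's right, slopes 30 deg from level: 84 mm high at x=-10 mm, 41 mm at x=-85. Lid over x=-10 to 126. Inside: deck at 38 mm, x=12 to 120, y=-75 to 75 mm, walls up to 84 mm, two pins.
- hole (a point): Centre of the 18 mm release hole, on the outer face of the slope, 62 mm above the shelf; axes as the case. It goes square through the 4 mm sheet: the way in, in case axes, is (0.5, 0, -0.866), 30 deg from straight down. The latch's steel pad (26 x 28 mm) is 18 mm in from the outer face along that line.
- latch (a joint): Spring latch behind the hole, rad: 0 = latched, 0.40 = at its stop (about 12 mm of push). It frees the lid at about 0.2 (6 to 7 mm of push). It takes about 2 N to start, 7 N near the stop, and springs back when let go; the open lid does not catch again.
- lid (a joint): Lid with opening spring, hinged along the case's -y edge (far from the robot) at 84 mm height, rad: 0 = shut, 2.5 = fully open, leaning out away from the robot. Unlatched, it swings up by itself, damped, in about 2 to 4 s and stays open; its free edge swings up and over, clear of the hole and slope.
- stand: Fixed aluminium tool stand: a 50 x 50 mm post 88 mm high on a 90 x 70 x 5 mm foot, with a 20 x 20 mm square well straight down its middle, open at the top. Origin on the shelf under the well's axis, z up. It stands left or right of the case, the plate on the other side.
- rod_grip (a point): Release rod, 146 mm long, about 0.16 kg, upright in the stand. Point: centre of its square handle (24 x 24 mm, 60 mm long, sides along x and y); z up along the rod. Below the point: handle to 30 mm, round flange (34 mm across) 30 to 36 mm, then a 10 mm thick steel shank to the tip at 116 mm. The flange rests on the stand's top: the point is then 124 mm above the shelf.
- plate_grip (a point): Lug plate: aluminium, 80 (x) x 120 (y) x 8 mm with a grip rib on top, about 0.32 kg, flat on the shelf. Rib along x: 50 mm long, 18 mm wide (y), from 8 to 40 mm height. Point: on the rib's middle, 24 mm above the plate's underside; z up. Two 15 mm through holes at x, y = (28, 44) and (-28, -44) mm; it fits either way round.
- nest (a point): Point on the deck half-way between the pins, 38 mm above the shelf, at x = 66 mm, y = 0 of the case, orientation as the case. The stored plate lies with its middle over this point, its x axis along the case's x (either way round); its point plate_grip is then 24 mm above this point.
- pin_a (a point): Top of one locating pin (10 mm thick, 16 mm high, tapered top), at x, y = 94, 44 mm in the case.
- pin_b (a point): Top of the other pin, the same size, at x, y = 38, -44 mm in the case.
- bowl: Bystander: black bowl of lug nuts, 116 mm across, 38 mm high; origin under its centre.
- gauge: Bystander: red tyre pressure gauge lying flat, 135 mm long, 28 mm high; origin under the centre of the 60 mm dial, its nozzle to -y.
- clip: Bystander: orange socket clip with two steel sockets, 110 mm long (y), 35 mm wide, 52 mm high; origin under its centre.
- jar: Bystander: glass jar with lid, 72 mm across, 100 mm high; origin under its centre.
Things that resemble listed ones, but are neither listed nor needed, are in the scene too. Leave any green or orange look-alike of the stand alone.

How it is judged:
By the outcome, as a careful person would: the job done as asked, in the order asked, and still so for the second after the job is handed in, with the robot touching nothing.
It also fails if it takes over 64 s, if anything falls off the work surface, if the arm or the gripper's body presses on something with over 40 N, if the wrist force passes 120 N, or if a joint passes its speed limit or range.

ROBOT

A 6-joint arm with a two-finger parallel gripper is mounted at the origin on the work surface. World frame = base frame: x ahead of the robot, y to its left, z up, the work surface at z = 0. Lengths are in m, angles in rad, forces in N, time in s.
With the tool pointing down it reaches from about 0.35 to 0.975 m from the base axis. Payload 4.9 kg.
Tool frame: the origin (TCP) lies on the mounting face of the last link; the fingertips stand 173 mm ahead of it and the grasp point (between the pads) lies 155 mm ahead of it; z points along the fingers, y is the direction in which the jaws open and shut (so a half turn about z gives the same grasp; the last joint's range is limited). The gripper opens to 85 mm and grips with 20 to 120 N. Pads are 22 mm wide; open, the fingers measure 114 mm over their backs; the gripper's body (76 mm by 85 mm) begins 54 mm behind the grasp point. The pads swing forward as they close: fully open they stand 13 mm farther back than shut.
Start: joints at [-1.41, 0.053, 1.613, -0, 1.476, -0.119], TCP at [0.173, -0.601, 0.405] pointing down, gripper open.
Joint ranges: [-3.01, 3.01], [-1.01, 2.22], [0.06, 2.58], [-1.02, 4.17], [0.09, 2.62], [-3.14, 3.14]. Speed limits (rad/s): [2.57, 2.57, 3.14, 3.14, 3.14, 3.14].

INTERFACE

Orientations are given as a unit quaternion [w, x, y, z].
In Python, from plant import manip gives the robot as it stands.
- The arm moves only by the tool play_rows, never from a script. Its argument "increments" is a list of rows, each an object with "offset": the shift along the tool's x, y, z in mm, a list of three; "twist": the turn about the tool's z in rad; "grip": the opening, from 0 (shut) to 1 (fully open). In form: [{"offset": [dx, dy, dz], "twist": twist, "grip": grip}, ...]. A call has 1 to 5 rows; each row is the pose to reach, as a shift and turn from the pose commanded when the call began, along the tool's axes at that moment; what a row does not reach only later rows make up. A row lasts 1/12 s, in which the tool goes at most 41.7 mm and 7.16 degrees, less where a joint would pass 70% of its speed; a pose out of reach is approached as far as the arm can. A call with a gripper value outside its range is refused whole. The fingers move at their own pace and stop on an object; the grip force is fixed at half the most. Time passes only in rows, so rows that repeat a pose let the fingers close. It gives the time, the measured TCP pose, the force and the opening at its end, in the units of the state.
- manip.state(): the state, without advancing time (a new reading comes with each control period).
- manip.grab_frame(name): name is "scene" or "top"; returns the picture (480x640x3 uint8, blue, green, red); there is no depth.
- manip.get_calibration(name): a dict with "fx", "fy", "cx", "cy" (pixels), "T" (4x4, takes a point from camera to world coordinates). Camera axes: x right, y down, z forward; pixel columns grow to the right and rows downward; lengths in m; the calibration is good to about 2 mm. A picture is of the moment at which its call begins. get_calibration takes no time and is no camera call.
- manip.job_done(): hands the job in, once; it reports no verdict.
Trained networks look in the newest picture that a camera, given by its name, has taken for a name from the list of things; names that differ only in an ending like _2 or _b are one class to them, and where a whole thing is asked for, a point or a joint stands for the part that bears it (a point fixed in the world has none). Each returns a list of dicts, best first, with "p" (0 to 1); they miss things now and then, are a little off and sometimes report something else, mostly with a low value. They report only what shows in the picture. A call takes as long as a camera call. They do not tell look-alikes from the thing itself.
- manip.boxes_of(query, camera): "xyz" ([x, y, z] in m, in the coordinates of the camera as it stood for that picture, good to about 4 mm: the middle of the surface that is visible of it).
- manip.tip_of(query, camera): "xyz" ([x, y, z] in m, in the coordinates of the camera as it stood for that picture, good to about 4 mm: a listed point, or the origin of a listed thing).
The state is a dict: "time": time; "joint_pos": joint angles; "joint_vel": joint speeds; "joint_efforts": joint torques, N m; "tool_pos": TCP position; "tool_rot": TCP orientation; "contact_force": force on the tool from outside, world axes, zero at the start; "ft_torque": the same for the moment, N m; "gripper_width": opening from 0.0 (shut) to 1.0 (fully open).
Only numpy, scipy, OpenCV 4.12 (cv2) and the standard library are available. Lean on these libraries where they do the work, as an engineer would, in place of code of your own. Each camera call takes 0.05 s, during which the arm holds its last target. There are 200 camera calls.

## Working session

There is one attempt and no reset: what is moved stays moved. The work goes in short steps, Python scripts to look and compute and a tool call to move; the robot and the scene stay as the last step left them, time stands still between calls to the robot, and variables do not carry over. Pictures are saved under pics/ and viewed, about 8 in all and at most 12, crops included, and the job is handed in when it is done.

Besides the shell and the picture viewer there is one more tool, called after "Request:" as name(argument=value, ...) on one line, values as JSON. play_rows: Moves the arm, as the interface text tells. Its arguments: {"type":"object","properties":{"increments":{"type":"array"}},"required":["increments"]}

```bash
ls; mkdir -p pics
cat > h.py <<'E'
import numpy as np, cv2
from plant import manip
from scipy.spatial.transform import Rotation as R
def cal(n):
    c=manip.get_calibration(n); return c, np.array(c["T"])
def w(n,p):
    c,T=cal(n); return (T@np.r_[p,1])[:3]
def px(n,P):
    c,T=cal(n); q=np.linalg.inv(T)@np.r_[P,1]; return np.array([c["fx"]*q[0]/q[2]+c["cx"],c["fy"]*q[1]/q[2]+c["cy"]])
def ray(n,u,v,z):
    c,T=cal(n); d=T[:3,:3]@np.array([(u-c["cx"])/c["fx"],(v-c["cy"])/c["fy"],1]); o=T[:3,3]; return o+d*(z-o[2])/d[2]
def rot():
    q=manip.state()["tool_rot"]; return R.from_quat([q[1],q[2],q[3],q[0]]).as_matrix()
def find(q,n,f=None,k=4):
    f=f or manip.tip_of
    return [(round(d["p"],2),w(n,d["xyz"]).round(4).tolist(),px(n,w(n,d["xyz"])).round().tolist()) for d in f(q,n)[:k]]
E
python3 - <<'E'
from h import *
np.set_printoptions(precision=4,suppress=True)
for n in("scene","top"):
    cv2.imwrite(f"pics/{n}0.png",manip.grab_frame(n)); c,T=cal(n); print(n,c["fx"],T.round(3).tolist())
    for q in ["case","hole","stand","rod_grip","plate_grip","bowl","gauge","clip","jar"]:
        print(q,find(q,n))
print(manip.state())
E
```

```text
pics
scene 447.96681954963253 [[-0.783, 0.532, -0.323, 0.897], [0.622, 0.677, -0.393, 0.543], [0.01, -0.509, -0.861, 1.176], [0.0, 0.0, 0.0, 1.0]]
case [(0.94, [0.507, -0.0361, 0.0001], [296.0, 240.0])]
hole [(0.72, [0.4831, -0.0816, 0.0583], [292.0, 216.0]), (0.65, [0.5387, -0.5421, 0.0003], [200.0, 146.0])]
stand [(0.94, [0.4297, 0.3447, 0.001], [401.0, 318.0]), (0.9, [0.2876, 0.2899, -0.0016], [423.0, 276.0]), (0.81, [0.3784, 0.6316, 0.0001], [493.0, 390.0]), (0.75, [0.3263, 0.4698, -0.0011], [460.0, 330.0])]
rod_grip [(0.68, [0.4316, 0.3475, 0.126], [409.0, 302.0])]
plate_grip [(0.95, [0.4544, -0.3336, 0.0262], [254.0, 166.0])]
bowl [(0.66, [0.5321, 0.523, -0.0], [420.0, 394.0]), (0.42, [0.6681, 0.3655, -0.0012], [339.0, 379.0])]
gauge [(0.61, [0.6684, 0.3649, -0.002], [339.0, 379.0]), (0.37, [0.6718, -0.3506, -0.0052], [196.0, 202.0]), (0.36, [0.5571, -0.0244, 0.0496], [284.0, 243.0])]
clip [(0.74, [0.4571, -0.336, 0.0243], [253.0, 167.0]), (0.73, [0.5428, -0.5429, -0.0006], [199.0, 147.0])]
jar [(0.75, [0.6712, -0.3522, -0.0051], [196.0, 202.0])]
top 487.79133493866715 [[-0.004
[... 673 characters left out ...]
0.666, 0.3605, -0.0042], [223.0, 182.0])]
clip [(0.7, [0.5388, -0.5475, -0.004], [495.0, 219.0])]
jar [(0.94, [0.6671, -0.354, -0.0057], [436.0, 181.0]), (0.67, [0.5019, -0.0407, 0.0024], [343.0, 230.0])]
{'time': 1.0, 'joint_pos': array([-1.41  ,  0.0527,  1.6129, -0.    ,  1.476 , -0.119 ]), 'joint_vel': array([-0.0005,  0.0005,  0.0005, -0.0003, -0.0003,  0.0012]), 'joint_efforts': array([  0.0018, -39.3694, -37.0473,   0.    ,   0.0005,   0.    ]), 'tool_pos': array([ 0.1726, -0.6007,  0.4047]), 'tool_rot': array([-0.    ,  0.9902,  0.1395, -0.    ]), 'contact_force': array([-0.2419,  0.2019, -0.4128]), 'ft_torque': array([ 0.0213,  0.0052, -0.0433]), 'gripper_width': 0.9979032371442308}
```

Run:
```python
import cv2
a=cv2.imread("pics/top0.png"); b=cv2.imread("pics/scene0.png")
cv2.imwrite("pics/top_c.png",cv2.resize(a[130:330,100:540],(800,364),interpolation=3))
```

```text
(no output)
```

View pics/scene0.png

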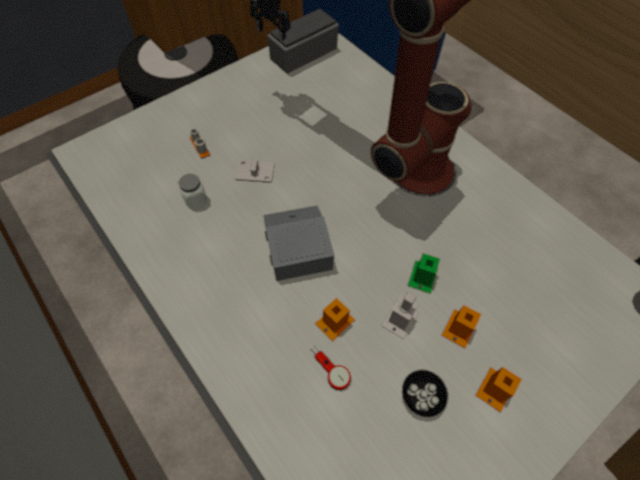

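View pics/top_c.png

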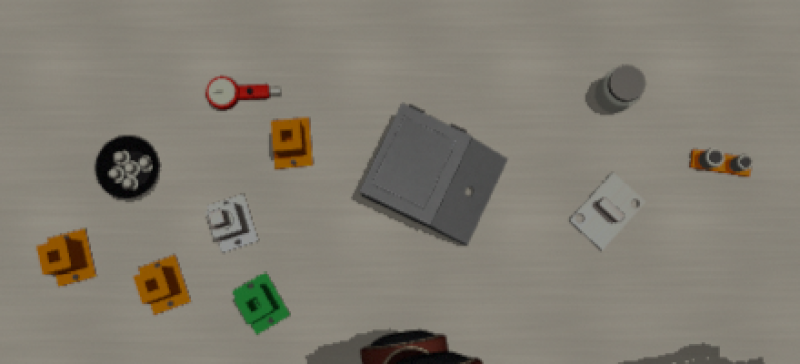

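The scene view shows the grey/white stand with the rod at about (403,312). The other stands are a green one at (424,272) and orange ones at (335,318), (461,325) and (498,388), all look-alikes. The case is at (298,243), with its slope towards −y, and the plate is at (255,170). In the top crop the real stand is at (228,220), the hole at (467,191) and the plate at (608,210). Next I'll fit the poses from edges and confirm the stand in one enlarged composite.

```bash
cat > fit.py <<'E'
from h import *
from scipy.ndimage import map_coordinates
from scipy.optimize import differential_evolution
def box(x0,x1,y0,y1,z):
    c=[(x0,y0,z),(x1,y0,z),(x1,y1,z),(x0,y1,z)]; return [(c[i],c[(i+1)%4]) for i in range(4)]
M={"case":[((-85,-85,41),(-85,85,41)),((-85,-85,41),(-10,-85,84)),((-85,85,41),(-10,85,84)),((-85,-85,0),(-85,-85,41)),((-85,85,0),(-85,85,41)),((-85,-85,0),(-85,85,0)),((-85,85,0),(124,85,0)),((-85,-85,0),(124,-85,0)),((124,-85,0),(124,85,0))],
"stand":box(-45,45,-35,35,5)+box(-25,25,-25,25,88),
"standr":box(-35,35,-45,45,5)+box(-25,25,-25,25,88),
"plate":box(-40,40,-60,60,8)+box(-25,25,-9,9,40)}
def pxs(n,P):
    c,T=cal(n); q=np.linalg.inv(T)@np.c_[P,np.ones(len(P))].T; return np.array([c["fx"]*q[0]/q[2]+c["cx"],c["fy"]*q[1]/q[2]+c["cy"]])
def grads(im):
    g=cv2.GaussianBlur(im.astype(np.float32),(0,0),1.0); gx=cv2.Sobel(g,5,1,0);gy=cv2.Sobel(g,5,0,1)
    k=np.argmax(gx**2+gy**2,2)[...,None]; gx=np.take_along_axis(gx,k,2)[...,0]; gy=np.take_along_axis(gy,k,2)[...,0]
    return gx,gy
def fit(model,init,ims,dxy=.015,dyaw=.3,z=0):
    E=np.array(M[model] if isinstance(model,str) else model)/1000.; t=np.linspace(.02,.98,40)
    P=(E[:,None,0]*(1-t)[None,:,None]+E[:,None,1]*t[None,:,None]); D=E[:,1]-E[:,0]
    G={n:grads(i) for n,i in ims.items()}
    def score(p,per=None):
        c,s=np.cos(p[2]),np.sin(p[2]); A=np.array([[c,-s,0],[s,c,0],[0,0,1]]); tot=0
        for n in (per or G):
            W=P.reshape(-1,3)@A.T+[p[0],p[1],z]; uv=pxs(n,W).reshape(2,len(E),-1)
            d=uv[:,:,-1]-uv[:,:,0]; L=np.linalg.norm(d,axis=0); nx,ny=-d[1]/(L+1e-9),d[0]/(L+1e-9)
            gx=map_coordinates(G[n][0],[uv[1],uv[0]],order=1);gy=map_coordinates(G[n][1],[uv[1],uv[0]],order=1)
            v=np.abs(gx*nx[:,None]+gy*ny[:,None]); tot+=(np.minimum(v,120).mean(1)*L).sum()/L.sum()
        return -tot
    b=[(init[0]-dxy,init[0]+dxy),(init[1]-dxy,init[1]+dxy),(init[2]-dyaw,init[2]+dyaw)]
    out={}
    for k in [list(G)]+([[n] for n in G] if len(G)>1 else []):
        r=differential_evolution(score,b,args=(k,),seed=1,popsize=12,maxiter=60); out["+".join(k)]=(r.x.round(4).tolist(),round(-r.fun,1))
    return out
E
python3 - <<'E'
from fit import *
ims={}
for n in("scene","top"):
    ims[n]=np.mean([manip.grab_frame(n) for _ in range(4)],0).astype(np.float32); np.save(f"pics/{n}.npy",ims[n])
    for q in ["hole","case","rod_grip","plate_grip"]: 
        r=[find(q,n,k=1)[0] for _ in range(3)]; print(n,q,[a[1] for a in r])
for m,i,d in [("case",(.505,-.039,1.11),.3),("stand",(.43,.343,.2),.8),("standr",(.43,.343,.2),.8),("plate",(.451,-.336,.5),1.6)]:
    print(m,fit(m,i,ims,.015,d))
print(manip.state()["time"])
s,t=ims["scene"],ims["top"]
def cr(im,u,v,r,S): return cv2.resize(im[v-r:v+r,u-r:u+r].clip(0,255).astype(np.uint8),(S,S),interpolation=2)
o=np.vstack([np.hstack([cr(t,345,232,40,400),cr(s,298,243,45,400)]),np.hstack([cr(t,225,250,20,200),cr(s,402,315,22,200),cr(t,435,246,22,200),cr(s,254,168,22,200)])])
cv2.imwrite("pics/comp.png",o)
E
```

```text
scene hole [[0.4841, -0.0789, 0.0592], [0.4841, -0.0789, 0.0592], [0.4841, -0.0789, 0.0592]]
scene case [[0.5115, -0.0354, -0.0028], [0.5115, -0.0354, -0.0028], [0.5115, -0.0354, -0.0028]]
scene rod_grip [[0.4331, 0.3461, 0.125], [0.4331, 0.3461, 0.125], [0.4331, 0.3461, 0.125]]Traceback (most recent call last):
  File "<stdin>", line 6, in <module>
IndexError: list index out of range
```

Run:
```python
from fit import *
ims={"scene":np.load("pics/scene.npy")}
ims["top"]=np.mean([manip.grab_frame("top") for _ in range(4)],0).astype(np.float32); np.save("pics/top.npy",ims["top"])
for q in ["hole","case","rod_grip","plate_grip"]: print(q,find(q,"top",k=1))
for m,i,d in [("case",(.505,-.039,1.11),.3),("stand",(.43,.343,.2),.8),("standr",(.43,.343,.2),.8),("plate",(.451,-.336,.5),1.6)]:
    print(m,fit(m,i,ims,.015,d))
print(manip.state()["time"])
s,t=ims["scene"],ims["top"]
def cr(im,u,v,r,S): return cv2.resize(im[v-r:v+r,u-r:u+r].clip(0,255).astype(np.uint8),(S,S),interpolation=2)
o=np.vstack([np.hstack([cr(t,345,232,40,400),cr(s,298,243,45,400)]),np.hstack([cr(t,225,250,20,200),cr(s,402,315,22,200),cr(t,435,246,22,200),cr(s,254,168,22,200)])])
cv2.imwrite("pics/comp.png",o)
```

```text
hole [(0.59, [0.4798, -0.081, 0.0632], [357.0, 235.0])]
case [(0.9, [0.5026, -0.043, 0.0027], [344.0, 230.0])]
rod_grip [(0.42, [0.4283, 0.3407, 0.1232], [220.0, 250.0])]
plate_grip [(0.95, [0.4491, -0.3407, 0.0236], [436.0, 245.0])]
case {'scene+top': ([0.5015, -0.0381, 1.1307], np.float64(129.2)), 'scene': ([0.5068, -0.0379, 1.1175], np.float64(72.9)), 'top': ([0.4977, -0.0405, 1.1096], np.float64(73.7))}Traceback (most recent call last):
  File "<stdin>", line 6, in <module>
  File "fit.py", line 31, in fit
    r=differential_evolution(score,b,args=(k,),seed=1,popsize=12,maxiter=60); out["+".join(k)]=(r.x.round(4).tolist(),round(-r.fun,1))
    return fun(*args, **kwargs)
    ret = solver.solve()
    next(self)
    ~~~~^^^^^^
    energy = self.func(parameters)
    return self.f(x, *self.args)
           ~~~~~~^^^^^^^^^^^^^^^
  File "fit.py", line 23, in score
    W=P.reshape(-1,3)@A.T+[p[0],p[1],z]; uv=pxs(n,W).reshape(2,len(E),-1)
                                            ~~~^^^^^
  File "fit.py", line 11, in pxs
    c,T=cal(n); q=np.linalg.inv(T)@np.c_[P,np.ones(len(P))].T; return np.array([c["fx"]*q[0]/q[2]+c["cx"],c["fy"]*q[1]/q[2]+c["cy"]])
        ~~~^^^
  File "h.py", line 5, in cal
    c=manip.get_calibration(n); return c, np.array(c["T"])
ValueError: time passes only in moves, steps and waits
```

```bash
python3 - <<'E'
from plant import manip
import json,numpy as np
json.dump({n:{k:np.asarray(v).tolist() for k,v in manip.get_calibration(n).items()} for n in("scene","top")},open("cal.json","w"))
print(manip.state()["time"])
E
sed -i 's/^def cal(n):/import json\nC=json.load(open("cal.json"))\ndef cal(n):/; s/c=manip.get_calibration(n); return/c=C[n]; return/' h.py
python3 - <<'E'
from fit import *
ims={n:np.load(f"pics/{n}.npy") for n in ("scene","top")}
for m,i,d in [("stand",(.43,.343,.2),.8),("standr",(.43,.343,.2),.8),("plate",(.451,-.336,.5),1.6)]:
    print(m,fit(m,i,ims,.015,d))
s,t=ims["scene"],ims["top"]
def cr(im,u,v,r,S): return cv2.resize(im[v-r:v+r,u-r:u+r].clip(0,255).astype(np.uint8),(S,S),interpolation=2)
o=np.vstack([np.hstack([cr(t,345,232,40,400),cr(s,298,243,45,400)]),np.hstack([cr(t,225,250,20,200),cr(s,402,315,22,200),cr(t,435,246,22,200),cr(s,254,168,22,200)])])
cv2.imwrite("pics/comp.png",o)
# hole centroid
for n,(u,v) in {"top":(358,234),"scene":(292,216)}.items():
    g=ims[n].mean(2)[v-7:v+8,u-7:u+8]; print(g.round().astype(int))
    wt=np.clip(np.median(g)-12-g,0,None); yy,xx=np.mgrid[v-7:v+8,u-7:u+8]; a,b=(wt*xx).sum()/wt.sum(),(wt*yy).sum()/wt.sum(); print(n,a,b,ray(n,a,b,.060).round(4))
E
```

```text
2.1
stand {'scene+top': ([0.4169, 0.3496, 0.2291], np.float64(104.0)), 'scene': ([0.415, 0.3497, 0.2327], np.float64(59.3)), 'top': ([0.4276, 0.3501, 0.3357], np.float64(51.4))}
standr {'scene+top': ([0.439, 0.3454, 0.289], np.float64(101.8)), 'scene': ([0.4391, 0.3447, 0.3096], np.float64(50.3)), 'top': ([0.4219, 0.3409, 0.319], np.float64(55.5))}
plate {'scene+top': ([0.4468, -0.3281, 0.8272], np.float64(78.9)), 'scene': ([0.4541, -0.3358, 0.8224], np.float64(42.2)), 'top': ([0.4504, -0.3407, 0.8285], np.float64(49.7))}
[[ 78  78  78  77  77  76  77  77  78  78  77  77  77  76  76]
 [ 79  78  77  77  77  78  78  78  78  78  78  78  77  77  77]
 [ 78  78  78  77  78  78  78  78  78  77  78  77  77  76  76]
 [ 78  78  78  79  78  78  78  77  76  76  77  77  77  76  76]
 [ 79  78  77  78  79  78  77  77  76  76  76  76  76  76  76]
 [ 77  78  77  78  78  77  74  71  66  74  76  76  77  76  75]
 [ 78  78  77  76  80  90 100  69  67  70  77  77  76  76  75]
 [ 78  78  78  78  81 101 115 101  72  62  77  77  77  76  76]
 [ 78  78  79  78  86 113 118 112  74  66  78  77  77  76  76]
 [ 78
[... 729 characters left out ...]
]
 [ 80  82  80  80  79  79  80  82  78  79  80  81  82  83  83]
 [ 81  80  81  80  76  72  69  66  66  68  74  80  82  84  84]
 [ 81  82  81  76  71  63  59  56  57  63  72  80  83  84  82]
 [ 82  82  82  79  76  71  66  65  70  74  78  82  84  83  83]
 [ 83  82  83  82  81  79  78  77  80  81  83  82  83  82  85]
 [ 83  81  81  83  82  81  82  82  83  83  83  84  82  83  86]
 [ 84  82  82  81  82  82  82  82  82  83  86  85  83  85  89]
 [ 81  81  81  81  85  86  86  85  85  88  93  93  92  92  94]
 [ 87  87  85  86  90  93  93  93  94  96  97  98  98  97  98]
 [ 95  94  92  93  96  97  97  98  97  97  98  98  98  97  98]]
scene 292.07446826850196 215.969148869236 [ 0.4844 -0.0797  0.06  ]
```

View pics/comp.png

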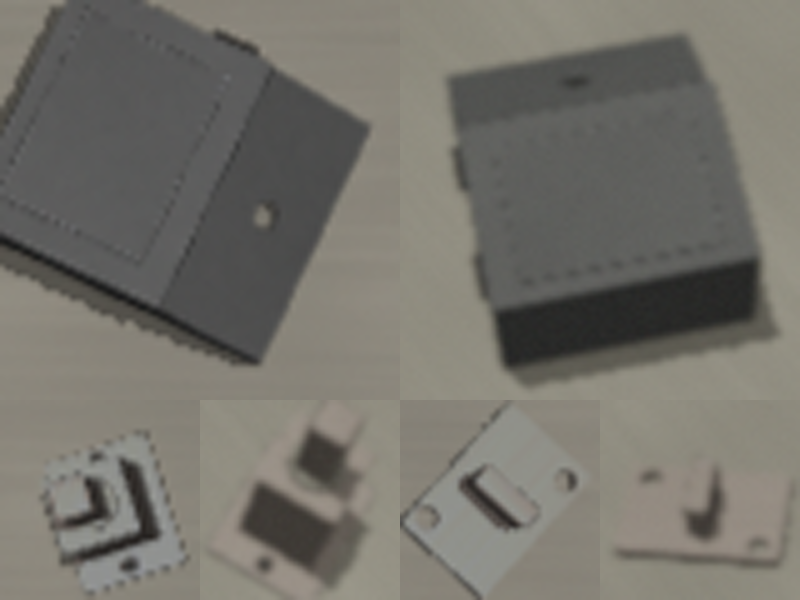

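The composite confirms the grey-white stand with the square rod handle (top view, about (225,250)). Through the hole at top (357.6,234.6) the bright pad is visible; in the scene view the hole is at (292,216). The plate is at 47° yaw. I'll refine the stand with the handle included and compare the two cameras.

Run:
```python
from fit import *
ims={n:np.load(f"pics/{n}.npy") for n in ("scene","top")}
print("hole top",ray("top",357.6,234.6,.062),"scene",ray("scene",292.1,216,.062))
M["h"]=box(-12,12,-12,12,154); M["post"]=box(-25,25,-25,25,88); M["foot"]=box(-45,45,-35,35,5)
M["pl"]=box(-40,40,-60,60,8); M["rib"]=box(-25,25,-9,9,40)
M["slope"]=M["case"][:3]+[((-10,-85,84),(-10,85,84))]
for m,i,d,dx in [("h",(.43,.345,.28),.25,.012),("post",(.43,.345,.28),.25,.012),("foot",(.43,.345,.28),.25,.012),("pl",(.451,-.337,.826),.1,.01),("rib",(.451,-.337,.826),.1,.01),("slope",(.504,-.038,1.11),.1,.012)]:
    print(m,fit(m,i,ims,dx,d))
```

```text
hole top [ 0.48154495 -0.08285397  0.062     ] scene [ 0.48519596 -0.07843551  0.062     ]
h {'scene+top': ([0.4229, 0.3425, 0.4723], np.float64(113.7)), 'scene': ([0.4369, 0.349, 0.2417], np.float64(55.1)), 'top': ([0.427, 0.333, 0.3394], np.float64(84.1))}
post {'scene+top': ([0.4386, 0.3465, 0.2837], np.float64(125.9)), 'scene': ([0.4375, 0.3453, 0.3648], np.float64(67.7)), 'top': ([0.4221, 0.3416, 0.3593], np.float64(84.3))}
foot {'scene+top': ([0.418, 0.3495, 0.2066], np.float64(105.1)), 'scene': ([0.418, 0.3503, 0.1937], np.float64(61.1)), 'top': ([0.4283, 0.3494, 0.3538], np.float64(52.5))}
pl {'scene+top': ([0.4547, -0.3357, 0.8315], np.float64(75.3)), 'scene': ([0.454, -0.336, 0.818], np.float64(40.7)), 'top': ([0.4505, -0.3406, 0.8233], np.float64(46.2))}
rib {'scene+top': ([0.4428, -0.327, 0.814], np.float64(156.3)), 'scene': ([0.4582, -0.3306, 0.9035], np.float64(52.7)), 'top': ([0.4428, -0.327, 0.8124], np.float64(108.1))}
slope {'scene+top': ([0.5049, -0.0395, 1.1243], np.float64(156.8)), 'scene': ([0.5053, -0.0377, 1.1213], np.float64(79.1)), 'top': ([0.5045, -0.0404, 1.1212], np.float64(84.0))}
```

```bash
cat >> h.py <<'E'
def go(target,yaw=None):
    "offset (mm, tool axes) and twist from the measured pose to a TCP target"
    s=manip.state(); A=rot(); d=A.T@(np.array(target)-s["tool_pos"])*1000
    psi=np.arctan2(A[1,0],A[0,0]); print("t",s["time"],"pos",s["tool_pos"].round(4),"psi",round(psi,4),"F",s["contact_force"].round(1),"g",round(s["gripper_width"],3))
    print("offset",d.round(1).tolist(),"dist",np.linalg.norm(d).round(1),"twist",None if yaw is None else round(psi-yaw,4))
E
python3 - <<'E'
from h import *
go([.43,-.2,.405],.31); go([.425,.341,.405],.31)
print(rot().round(3))
E
```

```text
t 2.1 pos [ 0.1726 -0.6007  0.4047] psi 0.2798 F [-0.3  0.3 -0.2] g 1.0
offset [358.0, -314.0, -0.3] dist 476.2 twist -0.0302
t 2.1 pos [ 0.1726 -0.6007  0.4047] psi 0.2798 F [-0.3  0.3 -0.2] g 1.0
offset [502.7, -835.4, -0.3] dist 974.9 twist -0.0302
[[ 0.961  0.276  0.   ]
 [ 0.276 -0.961  0.   ]
 [ 0.    -0.    -1.   ]]
```

Request:
play_rows(increments=[{"offset": [30, -26, 0], "twist": 0, "grip": 1}, {"offset": [60, -52, 0], "twist": 0, "grip": 1}, {"offset": [90, -79, 0], "twist": 0, "grip": 1}, {"offset": [119, -105, 0], "twist": 0, "grip": 1}])

```text
time: 2.43
tool_pos: [0.2585, -0.4654, 0.4046]
tool_rot: [-0.0, 0.99, 0.139, 0.0]
contact_force: [1.1, -1.3, 0.7]
gripper_width: 0.999
```

Request:
play_rows(increments=[{"offset": [30, -26, 0], "twist": 0, "grip": 1}, {"offset": [60, -52, 0], "twist": 0, "grip": 1}, {"offset": [90, -79, 0], "twist": 0, "grip": 1}, {"offset": [119, -105, 0], "twist": 0, "grip": 1}])

```text
time: 2.77
tool_pos: [0.3439, -0.3313, 0.4049]
tool_rot: [0.0, 0.99, 0.139, 0.0]
contact_force: [1.1, 0.8, 0.2]
gripper_width: 1.003
```

Request:
play_rows(increments=[{"offset": [30, -26, 0], "twist": 0, "grip": 1}, {"offset": [60, -52, 0], "twist": 0, "grip": 1}, {"offset": [90, -79, 0], "twist": 0, "grip": 1}, {"offset": [119, -105, 0], "twist": 0, "grip": 1}])

```text
time: 3.1
tool_pos: [0.4293, -0.1973, 0.4051]
tool_rot: [0.0, 0.99, 0.139, 0.0]
contact_force: [1.4, -0.8, 0.0]
gripper_width: 1.001
```

Request:
play_rows(increments=[{"offset": [10, -35, 0], "twist": 0, "grip": 1}, {"offset": [19, -70, 0], "twist": 0, "grip": 1}, {"offset": [29, -104, 0], "twist": 0, "grip": 1}, {"offset": [39, -139, 0], "twist": 0, "grip": 1}, {"offset": [48, -174, 0], "twist": 0, "grip": 1}])

```text
time: 3.52
tool_pos: [0.4264, -0.0172, 0.405]
tool_rot: [0.0, 0.99, 0.139, 0.0]
contact_force: [2.1, -0.6, 0.1]
gripper_width: 1.003
```

Request:
play_rows(increments=[{"offset": [10, -35, 0], "twist": 0, "grip": 1}, {"offset": [19, -70, 0], "twist": 0, "grip": 1}, {"offset": [29, -104, 0], "twist": 0, "grip": 1}, {"offset": [39, -139, 0], "twist": 0, "grip": 1}, {"offset": [48, -174, 0], "twist": 0, "grip": 1}])

```text
time: 3.93
tool_pos: [0.4244, 0.1634, 0.4051]
tool_rot: [-0.0, 0.99, 0.139, 0.001]
contact_force: [0.5, 0.9, -0.2]
gripper_width: 0.996
```

Request:
play_rows(increments=[{"offset": [10, -35, 0], "twist": -0.03, "grip": 1}, {"offset": [19, -70, 0], "twist": -0.03, "grip": 1}, {"offset": [29, -104, 0], "twist": -0.03, "grip": 1}, {"offset": [39, -139, 0], "twist": -0.03, "grip": 1}, {"offset": [48, -174, 0], "twist": -0.03, "grip": 1}])

```text
time: 4.35
tool_pos: [0.4226, 0.3441, 0.4049]
tool_rot: [-0.0, 0.988, 0.154, 0.0]
contact_force: [-0.2, -0.0, 0.2]
gripper_width: 1.003
```

Run:
```python
from h import *
go([.425,.341,.289],.31)
t=manip.grab_frame("top"); s=manip.grab_frame("scene"); P=manip.state()["tool_pos"]+[0,0,-.16]
print(px("top",P),px("scene",P))
def cr(im,u,v,r,S): return cv2.resize(im[v-r:v+r,u-r:u+r],(S,S),interpolation=2)
cv2.imwrite("pics/a1.png",np.hstack([cr(t,222,250,40,400),cr(s,410,300,40,400)]))
```

```text
t 4.35 pos [0.4226 0.3441 0.4049] psi 0.3102 F [-0.2 -0.   0.2] g 1.003
offset [1.3, 3.7, 115.9] dist 116.0 twist 0.0002
[210.04864425 249.85384058] [421.28177612 278.57473586]
```

View pics/a1.png

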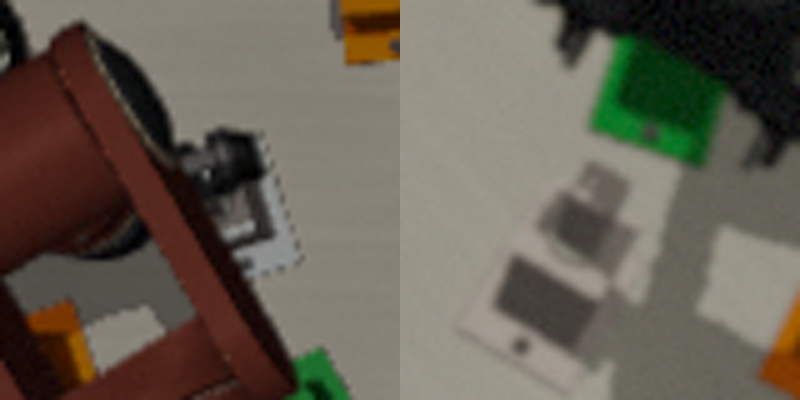

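The top view is partly hidden by the arm. In the scene crop the fingers straddle the projected grasp point at about (423,281) and the handle lies below, so I'm descending to grip.

Request:
play_rows(increments=[{"offset": [1, 4, 35], "twist": 0, "grip": 1}, {"offset": [1, 4, 70], "twist": 0, "grip": 1}, {"offset": [1, 4, 100], "twist": 0, "grip": 1}, {"offset": [1, 4, 116], "twist": 0, "grip": 1}, {"offset": [1, 4, 116], "twist": 0, "grip": 0.5}])

```text
time: 4.87
tool_pos: [0.4236, 0.337, 0.2835]
tool_rot: [0.002, 0.988, 0.154, -0.004]
contact_force: [-1.0, 0.4, 0.7]
gripper_width: 0.883
```

Request:
play_rows(increments=[{"offset": [0, 0, 0], "twist": 0, "grip": 0}, {"offset": [0, 0, 0], "twist": 0, "grip": 0}, {"offset": [0, 0, 0], "twist": 0, "grip": 0}, {"offset": [0, 0, 0], "twist": 0, "grip": 0}, {"offset": [0, 0, 0], "twist": 0, "grip": 0}])

```text
time: 5.28
tool_pos: [0.4258, 0.339, 0.291]
tool_rot: [-0.001, 0.988, 0.154, 0.002]
contact_force: [-0.7, -0.1, 4.8]
gripper_width: 0.273
```

Run:
```python
from h import *
go([.425,.341,.289],.31)
s=manip.grab_frame("scene"); print(find("rod_grip","scene",k=2))
cv2.imwrite("pics/a2.png",cv2.resize(s[260:340,370:450],(480,480),interpolation=2))
```

```text
t 5.2833 pos [0.4258 0.339  0.291 ] psi 0.3098 F [-0.7 -0.1  4.8] g 0.273
offset [-0.1, -2.1, 2.0] dist 2.9 twist -0.0002
[(0.58, [0.4334, 0.3446, 0.1269], [408.0, 301.0]), (0.48, [0.533, 0.5235, -0.0028], [420.0, 395.0])]
```

View pics/a2.png

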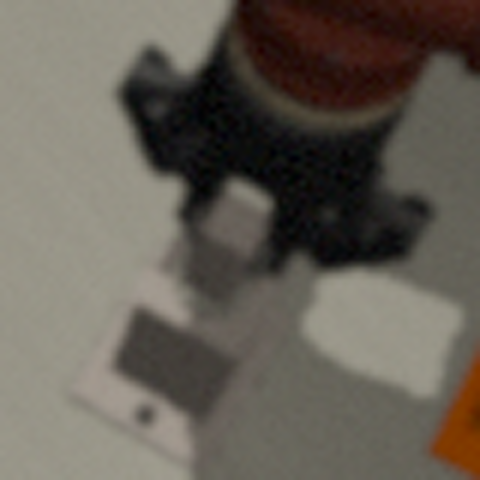

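The rod is gripped (opening 0.273 ≈ 23 mm) and the handle sits between the fingers at about (235,215) in the crop. Lifting it and carrying it towards the hole.

Request:
play_rows(increments=[{"offset": [0, 0, -15], "twist": 0, "grip": 0}, {"offset": [0, 0, -45], "twist": 0, "grip": 0}, {"offset": [0, 0, -85], "twist": 0, "grip": 0}, {"offset": [0, 0, -115], "twist": 0, "grip": 0}, {"offset": [0, 0, -125], "twist": 0, "grip": 0}])

```text
time: 5.8
tool_pos: [0.4257, 0.339, 0.4197]
tool_rot: [-0.002, 0.988, 0.154, 0.004]
contact_force: [-0.2, 1.0, -0.7]
gripper_width: 0.276
```

Request:
play_rows(increments=[{"offset": [-5, 25, 0], "twist": -0.1, "grip": 0}, {"offset": [-12, 65, 0], "twist": -0.2, "grip": 0}, {"offset": [-20, 105, 0], "twist": -0.3, "grip": 0}, {"offset": [-27, 145, 0], "twist": -0.4, "grip": 0}, {"offset": [-35, 185, 0], "twist": -0.5, "grip": 0}])

```text
time: 6.22
tool_pos: [0.4476, 0.1507, 0.412]
tool_rot: [-0.0, 0.918, 0.396, -0.001]
contact_force: [1.3, -0.5, -1.5]
gripper_width: 0.273
```

Request:
play_rows(increments=[{"offset": [-25, 31, 0], "twist": -0.1, "grip": 0}, {"offset": [-50, 62, 0], "twist": -0.2, "grip": 0}, {"offset": [-75, 93, 0], "twist": -0.31, "grip": 0}, {"offset": [-90, 110, 0], "twist": -0.31, "grip": 0}, {"offset": [-90, 110, 0], "twist": -0.31, "grip": 0}])

```text
time: 6.63
tool_pos: [0.4655, 0.0076, 0.4121]
tool_rot: [0.0, 0.849, 0.528, -0.001]
contact_force: [-1.1, 0.2, -1.2]
gripper_width: 0.272
```

Run:
```python
from h import *
go([.4811,-.0857,.395],1.12)
```

```text
t 6.6333 pos [0.4655 0.0076 0.4121] psi 1.1128 F [-1.1  0.2 -1.2] g 0.272
offset [-76.7, 55.3, 17.3] dist 96.1 twist -0.0072
```

Request:
play_rows(increments=[{"offset": [-25, 18, 5], "twist": -0.007, "grip": 0}, {"offset": [-50, 36, 10], "twist": -0.007, "grip": 0}, {"offset": [-70, 50, 15], "twist": -0.007, "grip": 0}, {"offset": [-77, 55, 17], "twist": -0.007, "grip": 0}, {"offset": [-77, 55, 17], "twist": -0.007, "grip": 0}])

```text
time: 7.05
tool_pos: [0.4812, -0.0829, 0.3947]
tool_rot: [-0.001, 0.847, 0.532, -0.001]
contact_force: [0.0, -0.2, -1.4]
gripper_width: 0.27
```

Run:
```python
from h import *
go([.4811,-.0857,.395],1.12)
t=manip.grab_frame("top"); s=manip.grab_frame("scene")
print(find("rod_grip","scene",k=1)); print(find("hole","scene",k=1),find("hole","top",k=1))
P=manip.state()["tool_pos"]+rot()@[.0063,0,.282]; print("tip px",px("scene",P),px("top",P), px("scene",P+[0,0,.08]))
def cr(im,u,v,r,S): return cv2.resize(im[v-r:v+r,u-r:u+r],(S,S),interpolation=2)
cv2.imwrite("pics/b1.png",np.hstack([cr(t,357,235,30,400),cr(s,292,205,30,400)]))
```

```text
t 7.05 pos [ 0.4812 -0.0829  0.3947] psi 1.1227 F [ 0.  -0.2 -1.4] g 0.27
offset [-2.5, 1.1, -0.3] dist 2.8 twist 0.0027
[(0.53, [0.4837, -0.0741, 0.2308], [291.0, 181.0])]
[(0.8, [0.4834, -0.0795, 0.0621], [292.0, 215.0])] [(0.8, [0.4828, -0.083, 0.0645], [358.0, 234.0])]
tip px [292.40242187 206.37681153] [356.50826869 232.11101317] [291.29459312 189.52524107]
```

View pics/b1.png

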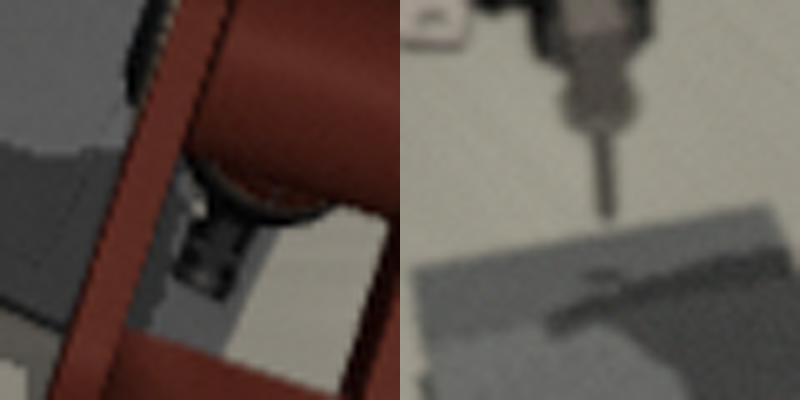

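Run:
```python
from h import *
s=np.mean([manip.grab_frame("scene") for _ in range(4)],0); np.save("pics/s_b.npy",s)
g=s.mean(2).round().astype(int); print("cols 284..301"); 
for v in range(192,221): print(v,g[v,284:302])
st=manip.state(); A=rot(); 
for dz in(.202,.222,.242,.262,.282): print(dz,px("scene",st["tool_pos"]+A@[.0063,0,dz]).round(2))
print(st["tool_pos"])
J=np.array([px("scene",np.array([.484,-.08,.062])+d)-px("scene",np.array([.484,-.08,.062])) for d in np.eye(3)*.001]); print(J)
```

```text
cols 284..301
192 [150 138 112  89  78  75  77  78  79  79  79  84  98 122 142 148 149 148]
193 [151 143 123  98  85  81  85  87  85  85  86  97 113 134 145 149 150 148]
194 [153 149 137 121 105  96  88  84  84  87  99 118 134 144 148 150 149 148]
195 [153 152 149 143 134 119  97  77  75  91 118 137 147 150 149 148 148 149]
196 [153 153 152 152 148 136 107  79  73  95 128 145 149 150 148 149 148 148]
197 [154 154 153 153 150 141 115  84  74  99 128 146 149 151 149 148 148 148]
198 [153 153 153 153 151 144 120  86  72  95 128 145 149 150 151 149 148 147]
199 [153 153 154 154 152 146 126  90  72  92 124 144 150 150 150 150 149 148]
200 [151 153 153 153 154 149 131  94  73  90 122 143 150 150 150 149 149 149]
201 [151 152 153 153 153 150 134  96  73  91 120 143 150 150 150 149 150 149]
202 [149 150 151 153 153 150 133  98  73  89 119 143 149 149 149 150 149 148]
203 [149 150 150 151 153 150 133  99  75  86 118 141 149 149 148 149 148 147]
204 [150 149 149 150 152 149 135 102  74  84 116 141 149 148 148 148 148 149]
205 [149 149 149 150 151 148 135 105  78  83 115 141 148 148 148 148 148
[... 543 characters left out ...]
8 88 89 88 90 90 91 91 90 90 90 90 89 89 90 89 91]
214 [89 88 89 88 88 88 87 89 89 87 87 89 89 89 91 91 91 91]
215 [89 89 88 88 87 82 80 76 73 72 74 82 88 92 90 90 89 85]
216 [88 89 90 88 86 77 71 65 62 62 66 74 81 85 83 83 78 70]
217 [89 90 90 90 87 83 76 71 72 72 72 68 63 66 67 64 63 58]
218 [90 91 91 89 89 87 87 84 82 78 71 61 54 55 54 54 53 53]
219 [91 91 90 88 87 85 83 82 77 68 61 56 53 50 51 54 56 58]
220 [90 89 86 84 78 70 66 66 61 55 56 55 56 54 54 56 61 65]
0.202 [291.14 189.36]
0.222 [291.43 193.76]
0.242 [291.71 198.03]
0.262 [291.98 202.18]
0.282 [292.25 206.23]
[ 0.48135195 -0.08132526  0.3969997 ]
[[-0.26829684  0.17200189]
 [ 0.20098778  0.21946862]
 [-0.01284179 -0.18659885]]
```

The tip in the scene crop is at (292.5,207), within half a pixel of the prediction, and the hole is at (292,216.4). I'm moving 2–3 mm to line up, then going down in small steps while watching the force.

Run:
```python
from h import *
go([.4825,-.0845,.357],1.12)
```

```text
t 7.5 pos [ 0.4814 -0.0813  0.397 ] psi 1.1265 F [ 0.3 -0.4 -1.8] g 0.273
offset [-2.4, 2.4, 40.0] dist 40.1 twist 0.0065
```

Request:
play_rows(increments=[{"offset": [-2.4, 2.4, 15], "twist": 0.006, "grip": 0}, {"offset": [-2.4, 2.4, 30], "twist": 0.006, "grip": 0}, {"offset": [-2.4, 2.4, 40], "twist": 0.006, "grip": 0}, {"offset": [-2.4, 2.4, 40], "twist": 0.006, "grip": 0}, {"offset": [-2.4, 2.4, 40], "twist": 0.006, "grip": 0}])

```text
time: 7.92
tool_pos: [0.4823, -0.085, 0.3562]
tool_rot: [-0.001, 0.847, 0.531, -0.0]
contact_force: [-0.3, 0.0, -0.8]
gripper_width: 0.277
```

Run:
```python
from h import *
go([.4825,-.0845,.340],1.12)
s=np.mean([manip.grab_frame("scene") for _ in range(3)],0); g=s.mean(2).round().astype(int)
for v in range(202,222): print(v,g[v,284:302])
st=manip.state(); A=rot(); print(st["tool_pos"],px("scene",st["tool_pos"]+A@[.0063,0,.282]).round(2),px("scene",st["tool_pos"]+A@[.0063,0,.262]).round(2))
```

```text
t 7.9167 pos [ 0.4823 -0.085   0.3562] psi 1.1196 F [-0.3  0.  -0.8] g 0.277
offset [0.5, -0.0, 16.2] dist 16.2 twist -0.0004
202 [149 147 136 120 105  93  86  83  86  99 116 133 143 149 151 150 150 149]
203 [149 150 147 142 133 113  88  75  90 114 137 145 150 149 151 150 149 149]
204 [150 150 150 150 147 130  94  75  91 121 143 150 151 149 149 148 149 149]
205 [151 149 151 151 148 133  99  74  89 121 144 150 150 150 149 149 149 148]
206 [151 149 150 150 147 133 101  75  88 120 143 150 150 150 149 149 147 149]
207 [151 149 150 149 147 133 103  76  86 117 144 150 148 146 143 142 140 138]
208 [152 151 149 148 146 133 102  77  85 112 135 142 138 130 126 122 117 113]
209 [152 150 147 143 138 127 102  77  77  96 115 117 112 107 101 101  96  93]
210 [142 138 133 125 120 108  87  72  68  82  92  94  92  92  90  90  90  90]
211 [119 112 107 103  98  89  78  69  68  76  83  87  89  88  90  89  91  90]
212 [96 92 91 90 89 86 78 69 67 75 84 89 90 90 89 90 90 90]
213 [89 90 88 90 88 87 78 69 69 74 82 88 89 90 88 88 86 83]
214 [89 90 91 89 90 86 79 70 67 73 82 84 84 85 82 78 72 68]
215 [89 91 90 90 87 82 75 67 64 64 69 68 67 68 67 62 57 55]
216 [91 90 89 89 85 77 70 59 57 53 54 56 55 54 54 55 55 53]
217 [92 91 91 90 87 81 70 60 53 50 50 52 53 54 53 54 53 54]
218 [89 86 85 84 82 75 65 58 53 52 52 54 55 52 54 54 54 53]
219 [77 70 66 66 64 62 54 52 54 53 53 52 51 51 50 55 59 60]
220 [61 58 53 52 55 54 54 55 53 53 54 57 55 54 57 59 61 62]
221 [53 56 54 57 59 61 62 62 58 56 58 61 63 62 64 64 66 67]
[ 0.48280921 -0.08525302  0.35788545] [291.42 213.25] [291.16 209.4 ]
```

Request:
play_rows(increments=[{"offset": [0.7, -0.7, 4], "twist": 0, "grip": 0}, {"offset": [0.7, -0.7, 8], "twist": 0, "grip": 0}, {"offset": [0.7, -0.7, 11], "twist": 0, "grip": 0}, {"offset": [0.7, -0.7, 14], "twist": 0, "grip": 0}, {"offset": [0.7, -0.7, 16], "twist": 0, "grip": 0}])

```text
time: 8.48
tool_pos: [0.482, -0.0843, 0.3401]
tool_rot: [-0.0, 0.847, 0.531, -0.0]
contact_force: [0.3, -0.4, -1.9]
gripper_width: 0.275
```

Request:
play_rows(increments=[{"offset": [0, 0, 0], "twist": 0, "grip": 0}])

```text
time: 8.57
tool_pos: [0.482, -0.0843, 0.3399]
tool_rot: [-0.0, 0.847, 0.531, -0.0]
contact_force: [0.3, -1.0, -2.7]
gripper_width: 0.272
```

Request:
play_rows(increments=[{"offset": [0, 0, 2], "twist": 0, "grip": 0}, {"offset": [0, 0, 4], "twist": 0, "grip": 0}])

```text
time: 8.73
tool_pos: [0.4822, -0.0844, 0.3368]
tool_rot: [0.0, 0.847, 0.531, 0.0]
contact_force: [-0.5, -1.4, -0.6]
gripper_width: 0.273
```

Request:
play_rows(increments=[{"offset": [-0.4, 0, 3], "twist": 0, "grip": 0}, {"offset": [-0.4, 0, 6], "twist": 0, "grip": 0}, {"offset": [-0.4, 0, 6], "twist": 0, "grip": 0}])

```text
time: 8.98
tool_pos: [0.4818, -0.0845, 0.3297]
tool_rot: [-0.001, 0.847, 0.531, -0.0]
contact_force: [-1.1, -0.6, -2.7]
gripper_width: 0.269
```

Request:
play_rows(increments=[{"offset": [0, 0, 2], "twist": 0, "grip": 0}, {"offset": [0, 0, 4], "twist": 0, "grip": 0}, {"offset": [0, 0, 4], "twist": 0, "grip": 0}])

```text
time: 9.23
tool_pos: [0.4821, -0.0846, 0.3267]
tool_rot: [0.0, 0.847, 0.531, 0.0]
contact_force: [-0.9, 0.2, -0.2]
gripper_width: 0.274
```

Request:
play_rows(increments=[{"offset": [0, 0, 2], "twist": 0, "grip": 0}, {"offset": [0, 0, 4], "twist": 0, "grip": 0}, {"offset": [0, 0, 4], "twist": 0, "grip": 0}])

```text
time: 9.48
tool_pos: [0.4821, -0.0847, 0.3227]
tool_rot: [0.0, 0.847, 0.531, 0.0]
contact_force: [-0.1, 0.2, 0.2]
gripper_width: 0.271
```

Request:
play_rows(increments=[{"offset": [0, 0, 2], "twist": 0, "grip": 0}, {"offset": [0, 0, 3], "twist": 0, "grip": 0}, {"offset": [0, 0, 3], "twist": 0, "grip": 0}])

```text
time: 9.73
tool_pos: [0.4821, -0.0847, 0.3197]
tool_rot: [0.0, 0.847, 0.531, 0.0]
contact_force: [0.8, -0.6, 1.0]
gripper_width: 0.273
```

Run:
```python
from h import *
go([.4825,-.0845,.320],1.12); print(manip.state()["ft_torque"])
s=manip.grab_frame("scene"); b=np.load("pics/s_b.npy"); d=cv2.absdiff(s,b.astype(np.uint8)).sum(2)
print("lid-area change",d[240:275,275:330].mean(), "ref",d[300:400,100:200].mean())
cv2.imwrite("pics/c1.png",cv2.resize(s[150:290,230:370],(560,560),interpolation=2))
```

```text
t 9.7333 pos [ 0.4821 -0.0847  0.3197] psi 1.1193 F [ 0.8 -0.6  1. ] g 0.273
offset [0.4, 0.3, -0.3] dist 0.6 twist -0.0007
[-0.28618643 -0.03060618  0.01123321]
lid-area change 12.13974025974026 ref 5.4508
```

Request:
play_rows(increments=[{"offset": [0, 0, 2], "twist": 0, "grip": 0}, {"offset": [0, 0, 4], "twist": 0, "grip": 0}, {"offset": [0, 0, 4], "twist": 0, "grip": 0}])

```text
time: 10.03
tool_pos: [0.4819, -0.0847, 0.3153]
tool_rot: [0.0, 0.847, 0.531, -0.0]
contact_force: [-0.1, -1.9, 0.5]
gripper_width: 0.269
```

Run:
```python
from h import *
go([.4825,-.0845,.320],1.12); print(manip.state()["ft_torque"])
s=manip.grab_frame("scene"); b=np.load("pics/s_b.npy"); d=cv2.absdiff(s,b.astype(np.uint8)).sum(2)
print("lid-area change",d[240:275,275:330].mean(), "ref",d[300:400,100:200].mean())
```

```text
t 10.0333 pos [ 0.4819 -0.0847  0.3153] psi 1.1194 F [-0.1 -1.9  0.5] g 0.269
offset [0.4, 0.4, -4.7] dist 4.8 twist -0.0006
[-0.39720348 -0.046349   -0.01219657]
lid-area change 23.236363636363638 ref 5.496
```

Request:
play_rows(increments=[{"offset": [0, 0, 1], "twist": 0, "grip": 0}, {"offset": [0, 0, 1], "twist": 0, "grip": 0}, {"offset": [0, 0, 1], "twist": 0, "grip": 0}])

```text
time: 10.33
tool_pos: [0.482, -0.0847, 0.3147]
tool_rot: [0.0, 0.847, 0.531, -0.0]
contact_force: [-0.5, -1.4, 0.4]
gripper_width: 0.267
```

Run:
```python
from h import *
go([.4825,-.0845,.320],1.12)
s=manip.grab_frame("scene"); b=np.load("pics/s_b.npy"); d=cv2.absdiff(s,b.astype(np.uint8)).sum(2)
print("lid-area change",d[240:275,275:330].mean(), "ref",d[300:400,100:200].mean())
cv2.imwrite("pics/c2.png",cv2.resize(s[150:290,230:370],(560,560),interpolation=2))
```

```text
t 10.3333 pos [ 0.482  -0.0847  0.3147] psi 1.1194 F [-0.5 -1.4  0.4] g 0.267
offset [0.4, 0.4, -5.3] dist 5.3 twist -0.0006
lid-area change 47.44571428571429 ref 5.9728
```

View pics/c2.png

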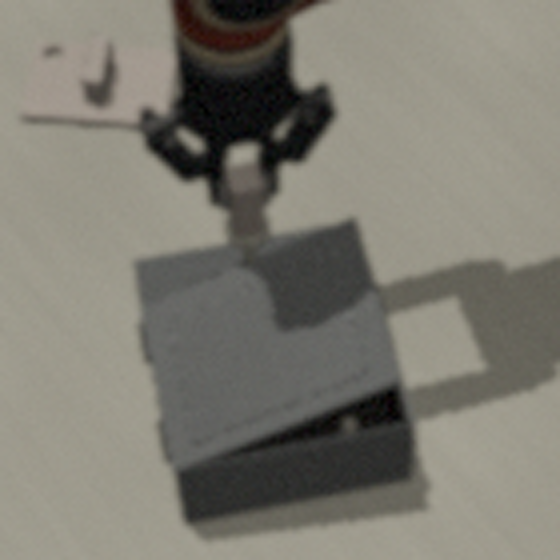

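The lid is visibly rising: its free edge has lifted off the case front, with a dark gap and a pin at (350,425). I'm withdrawing the rod straight up, moving a little away from the lid, and letting it finish opening.

Request:
play_rows(increments=[{"offset": [0, 0, -20], "twist": 0, "grip": 0}, {"offset": [0, 0, -50], "twist": 0, "grip": 0}, {"offset": [0, 0, -85], "twist": 0, "grip": 0}, {"offset": [-20, 0, -95], "twist": 0, "grip": 0}, {"offset": [-30, 0, -95], "twist": 0, "grip": 0}])

```text
time: 10.8
tool_pos: [0.4692, -0.1123, 0.4135]
tool_rot: [0.002, 0.847, 0.531, 0.002]
contact_force: [0.1, 0.4, -2.0]
gripper_width: 0.275
```

Request:
play_rows(increments=[{"offset": [0, 0, 0], "twist": 0, "grip": 0}, {"offset": [0, 0, 0], "twist": 0, "grip": 0}, {"offset": [0, 0, 0], "twist": 0, "grip": 0}, {"offset": [0, 0, 0], "twist": 0, "grip": 0}, {"offset": [0, 0, 0], "twist": 0, "grip": 0}])

```text
time: 11.22
tool_pos: [0.4689, -0.1112, 0.4082]
tool_rot: [-0.001, 0.847, 0.531, -0.001]
contact_force: [0.2, 0.6, -2.0]
gripper_width: 0.273
```

Request:
play_rows(increments=[{"offset": [0, 0, 0], "twist": 0, "grip": 0}, {"offset": [0, 0, 0], "twist": 0, "grip": 0}, {"offset": [0, 0, 0], "twist": 0, "grip": 0}, {"offset": [0, 0, 0], "twist": 0, "grip": 0}, {"offset": [0, 0, 0], "twist": 0, "grip": 0}])

```text
time: 11.63
tool_pos: [0.4689, -0.1116, 0.4098]
tool_rot: [0.0, 0.847, 0.531, 0.0]
contact_force: [-1.0, -0.2, -2.4]
gripper_width: 0.271
```

Request:
play_rows(increments=[{"offset": [0, 0, 0], "twist": 0, "grip": 0}, {"offset": [0, 0, 0], "twist": 0, "grip": 0}, {"offset": [0, 0, 0], "twist": 0, "grip": 0}, {"offset": [0, 0, 0], "twist": 0, "grip": 0}, {"offset": [0, 0, 0], "twist": 0, "grip": 0}])

```text
time: 12.05
tool_pos: [0.4689, -0.1117, 0.4097]
tool_rot: [-0.0, 0.847, 0.531, 0.0]
contact_force: [-0.4, 0.8, -1.2]
gripper_width: 0.271
```

Request:
play_rows(increments=[{"offset": [0, 0, 0], "twist": 0, "grip": 0}, {"offset": [0, 0, 0], "twist": 0, "grip": 0}, {"offset": [0, 0, 0], "twist": 0, "grip": 0}, {"offset": [0, 0, 0], "twist": 0, "grip": 0}, {"offset": [0, 0, 0], "twist": 0, "grip": 0}])

```text
time: 12.47
tool_pos: [0.4689, -0.1116, 0.4097]
tool_rot: [0.0, 0.847, 0.531, 0.0]
contact_force: [0.3, 0.4, -3.0]
gripper_width: 0.273
```

Run:
```python
from h import *
go([.425,.339,.42],.31)
s=manip.grab_frame("scene")
cv2.imwrite("pics/c3.png",cv2.resize(s[150:290,230:370],(560,560),interpolation=2))
```

```text
t 12.4667 pos [ 0.4689 -0.1116  0.4097] psi 1.1193 F [ 0.3  0.4 -3. ] g 0.273
offset [386.3, -236.1, -10.3] dist 452.9 twist 0.8093
```

View pics/c3.png

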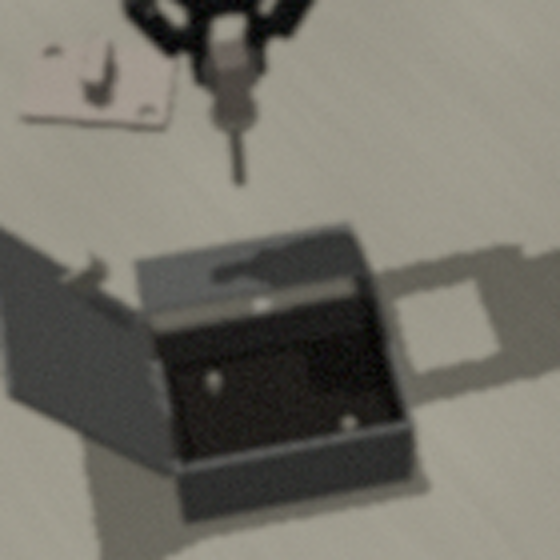

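The lid is fully open, leaning away on the left at about (80,350), and the two pins show at crop (213,378) and (350,422). Carrying the rod back to the stand.

Request:
play_rows(increments=[{"offset": [25, -15, -5], "twist": 0.09, "grip": 0}, {"offset": [60, -37, -10], "twist": 0.18, "grip": 0}, {"offset": [97, -59, -10], "twist": 0.27, "grip": 0}, {"offset": [134, -82, -10], "twist": 0.36, "grip": 0}, {"offset": [170, -104, -10], "twist": 0.45, "grip": 0}])

```text
time: 12.93
tool_pos: [0.4492, 0.0845, 0.4201]
tool_rot: [0.0, 0.945, 0.326, 0.001]
contact_force: [1.0, 1.0, -2.0]
gripper_width: 0.27
```

Request:
play_rows(increments=[{"offset": [21, -33, 0], "twist": 0.09, "grip": 0}, {"offset": [42, -66, 0], "twist": 0.18, "grip": 0}, {"offset": [63, -99, 0], "twist": 0.27, "grip": 0}, {"offset": [84, -131, 0], "twist": 0.359, "grip": 0}, {"offset": [96, -150, 0], "twist": 0.359, "grip": 0}])

```text
time: 13.35
tool_pos: [0.4311, 0.2632, 0.4198]
tool_rot: [-0.001, 0.988, 0.154, 0.0]
contact_force: [0.7, 0.1, -1.8]
gripper_width: 0.272
```

Request:
play_rows(increments=[{"offset": [0, 0, 0], "twist": 0, "grip": 0}])

```text
time: 13.43
tool_pos: [0.4311, 0.2636, 0.4197]
tool_rot: [-0.001, 0.988, 0.157, -0.0]
contact_force: [-0.5, -0.1, -2.0]
gripper_width: 0.275
```

Run:
```python
from h import *
go([.4258,.339,.395],.31)
```

```text
t 13.4333 pos [0.4311 0.2636 0.4197] psi 0.3156 F [-0.5 -0.1 -2. ] g 0.275
offset [18.3, -73.3, 24.8] dist 79.5 twist 0.0056
```

Request:
play_rows(increments=[{"offset": [8, -30, 0], "twist": 0.005, "grip": 0}, {"offset": [16, -60, 0], "twist": 0.005, "grip": 0}, {"offset": [18, -73, 10], "twist": 0.005, "grip": 0}, {"offset": [18, -73, 22], "twist": 0.005, "grip": 0}, {"offset": [18, -73, 22], "twist": 0.005, "grip": 0}])

```text
time: 13.85
tool_pos: [0.4263, 0.3347, 0.3939]
tool_rot: [0.002, 0.988, 0.153, -0.003]
contact_force: [0.1, 0.1, -2.6]
gripper_width: 0.269
```

Request:
play_rows(increments=[{"offset": [0, 0, 0], "twist": 0, "grip": 0}])

```text
time: 13.93
tool_pos: [0.4268, 0.3341, 0.3958]
tool_rot: [0.001, 0.988, 0.152, -0.002]
contact_force: [0.6, -0.2, -1.4]
gripper_width: 0.272
```

Run:
```python
from h import *
go([.4258,.339,.292],.31)
s=manip.grab_frame("scene"); st=manip.state(); A=rot()
P=st["tool_pos"]+A@[.0063,0,.282]; print(px("scene",P), "stand top px",px("scene",P*[1,1,0]+[0,0,.088]))
cv2.imwrite("pics/d1.png",cv2.resize(s[265:345,370:450],(480,480),interpolation=2))
```

```text
t 13.9333 pos [0.4268 0.3341 0.3958] psi 0.3047 F [ 0.6 -0.2 -1.4] g 0.272
offset [0.9, -5.1, 103.7] dist 103.9 twist -0.0053
[404.8947529  300.10858828] stand top px [403.06056298 304.16081269]
```

View pics/d1.png

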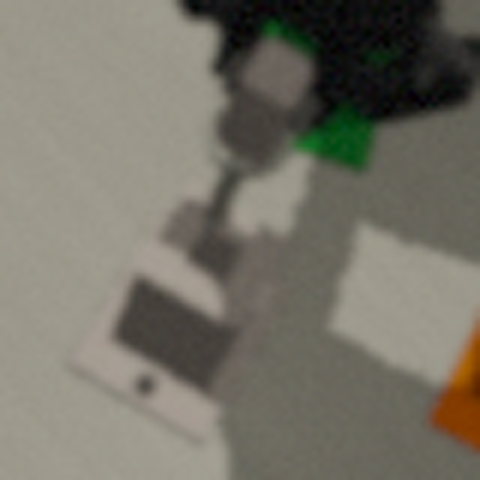

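The tip is at crop (210,235), over the near half of the post top, and the tool is 5 mm short of the pose it had when it gripped. I'll correct that before inserting.

Request:
play_rows(increments=[{"offset": [1, -5, 5], "twist": -0.005, "grip": 0}, {"offset": [1, -5, 10], "twist": -0.005, "grip": 0}, {"offset": [1, -5, 10], "twist": -0.005, "grip": 0}, {"offset": [1, -5, 10], "twist": -0.005, "grip": 0}, {"offset": [1, -5, 10], "twist": -0.005, "grip": 0}])

```text
time: 14.4
tool_pos: [0.4264, 0.34, 0.3878]
tool_rot: [0.0, 0.988, 0.154, 0.0]
contact_force: [0.7, 0.1, -1.7]
gripper_width: 0.268
```

Run:
```python
from h import *
go([.4258,.339,.292],.31)
```

```text
t 14.4 pos [0.4264 0.34   0.3878] psi 0.3101 F [ 0.7  0.1 -1.7] g 0.268
offset [-0.9, 0.8, 95.8] dist 95.8 twist 0.0001
```

Request:
play_rows(increments=[{"offset": [-0.9, 0.8, 10], "twist": 0, "grip": 0}, {"offset": [-0.9, 0.8, 18], "twist": 0, "grip": 0}, {"offset": [-0.9, 0.8, 24], "twist": 0, "grip": 0}, {"offset": [-0.9, 0.8, 30], "twist": 0, "grip": 0}, {"offset": [-0.9, 0.8, 30], "twist": 0, "grip": 0}])

```text
time: 14.82
tool_pos: [0.4252, 0.3389, 0.3553]
tool_rot: [0.001, 0.988, 0.155, -0.002]
contact_force: [-0.4, -0.5, -2.4]
gripper_width: 0.273
```

Request:
play_rows(increments=[{"offset": [0, 0, 10], "twist": 0, "grip": 0}, {"offset": [0, 0, 20], "twist": 0, "grip": 0}, {"offset": [0, 0, 30], "twist": 0, "grip": 0}, {"offset": [0, 0, 30], "twist": 0, "grip": 0}])

```text
time: 15.15
tool_pos: [0.4249, 0.3387, 0.3243]
tool_rot: [0.001, 0.988, 0.155, -0.002]
contact_force: [-0.5, -0.8, -2.1]
gripper_width: 0.274
```

Request:
play_rows(increments=[{"offset": [0, 0, 10], "twist": 0, "grip": 0}, {"offset": [0, 0, 20], "twist": 0, "grip": 0}, {"offset": [0, 0, 30], "twist": 0, "grip": 0}, {"offset": [0, 0, 30], "twist": 0, "grip": 0}])

```text
time: 15.48
tool_pos: [0.4249, 0.3386, 0.2945]
tool_rot: [0.001, 0.988, 0.155, -0.002]
contact_force: [-0.6, 0.8, -2.8]
gripper_width: 0.272
```

Request:
play_rows(increments=[{"offset": [0, 0, 2], "twist": 0, "grip": 0}, {"offset": [0, 0, 3], "twist": 0, "grip": 0}, {"offset": [0, 0, 3], "twist": 0, "grip": 0}])

```text
time: 15.73
tool_pos: [0.4259, 0.3392, 0.2949]
tool_rot: [-0.0, 0.988, 0.155, 0.0]
contact_force: [-0.6, 0.3, -1.9]
gripper_width: 0.27
```

Request:
play_rows(increments=[{"offset": [0, 0, 1], "twist": 0, "grip": 0}, {"offset": [0, 0, 2], "twist": 0, "grip": 0}, {"offset": [0, 0, 2], "twist": 0, "grip": 0}])

```text
time: 15.98
tool_pos: [0.4258, 0.3392, 0.2929]
tool_rot: [-0.0, 0.988, 0.155, 0.0]
contact_force: [0.2, 0.3, -2.1]
gripper_width: 0.275
```

Request:
play_rows(increments=[{"offset": [0, 0, 1], "twist": 0, "grip": 0}, {"offset": [0, 0, 2], "twist": 0, "grip": 0}, {"offset": [0, 0, 2], "twist": 0, "grip": 0}])

```text
time: 16.23
tool_pos: [0.4258, 0.3392, 0.291]
tool_rot: [-0.0, 0.988, 0.155, 0.0]
contact_force: [-0.2, 0.3, 1.0]
gripper_width: 0.275
```

The rod seats at the same height as when it was gripped (contact +1 N at z=0.291). Releasing, rising and heading for the plate.

Request:
play_rows(increments=[{"offset": [0, 0, 0], "twist": 0, "grip": 1}, {"offset": [0, 0, 0], "twist": 0, "grip": 1}, {"offset": [0, 0, 0], "twist": 0, "grip": 1}, {"offset": [0, 0, 0], "twist": 0, "grip": 1}, {"offset": [0, 0, 0], "twist": 0, "grip": 1}])

```text
time: 16.65
tool_pos: [0.4258, 0.3392, 0.2908]
tool_rot: [-0.0, 0.988, 0.155, 0.0]
contact_force: [0.7, -0.5, -0.6]
gripper_width: 0.954
```

Request:
play_rows(increments=[{"offset": [0, 0, -20], "twist": 0, "grip": 1}, {"offset": [0, 0, -55], "twist": 0, "grip": 1}, {"offset": [0, 0, -95], "twist": 0, "grip": 1}, {"offset": [0, 0, -125], "twist": 0, "grip": 1}, {"offset": [0, 0, -130], "twist": 0, "grip": 1}])

```text
time: 17.07
tool_pos: [0.4266, 0.3397, 0.4286]
tool_rot: [-0.002, 0.988, 0.155, 0.006]
contact_force: [0.3, -0.6, 0.3]
gripper_width: 1.006
```

Request:
play_rows(increments=[{"offset": [-7, 25, 0], "twist": 0, "grip": 1}, {"offset": [-18, 65, 0], "twist": 0, "grip": 1}, {"offset": [-28, 105, 0], "twist": 0, "grip": 1}, {"offset": [-39, 145, 0], "twist": 0, "grip": 1}, {"offset": [-50, 185, 0], "twist": 0, "grip": 1}])

```text
time: 17.48
tool_pos: [0.4342, 0.1462, 0.4204]
tool_rot: [0.0, 0.988, 0.155, 0.0]
contact_force: [0.8, -0.4, -0.3]
gripper_width: 1.0
```

Request:
play_rows(increments=[{"offset": [-11, 40, 0], "twist": 0, "grip": 1}, {"offset": [-22, 80, 0], "twist": 0, "grip": 1}, {"offset": [-33, 120, 0], "twist": 0, "grip": 1}, {"offset": [-44, 160, 0], "twist": 0, "grip": 1}, {"offset": [-55, 200, 0], "twist": 0, "grip": 1}])

```text
time: 17.9
tool_pos: [0.4428, -0.0614, 0.4206]
tool_rot: [0.0, 0.988, 0.155, 0.0]
contact_force: [1.2, -0.3, -0.2]
gripper_width: 1.003
```

Request:
play_rows(increments=[{"offset": [-11, 40, 0], "twist": -0.1, "grip": 1}, {"offset": [-22, 80, 0], "twist": -0.2, "grip": 1}, {"offset": [-33, 120, 0], "twist": -0.3, "grip": 1}, {"offset": [-44, 160, 0], "twist": -0.4, "grip": 1}, {"offset": [-53, 190, 0], "twist": -0.515, "grip": 1}])

```text
time: 18.32
tool_pos: [0.4504, -0.2596, 0.4203]
tool_rot: [0.0, 0.915, 0.403, -0.0]
contact_force: [0.3, 0.2, 0.3]
gripper_width: 1.003
```

Run:
```python
from fit import *
go([.4528,-.3375,.30],.825)
s=np.mean([manip.grab_frame("scene") for _ in range(2)],0).astype(np.float32); 
t=np.mean([manip.grab_frame("top") for _ in range(2)],0).astype(np.float32); np.save("pics/top2.npy",t)
print("rod",find("rod_grip","scene",k=1),find("rod_grip","top",k=1)); np.save("pics/s2.npy",s); print(find("pin_a","scene"),find("pin_a","top"),find("nest","scene",k=1),find("nest","top",k=1),find("plate_grip","scene",k=1))
def cr(im,u,v,r,S): return cv2.resize(im[v-r:v+r,u-r:u+r].clip(0,255).astype(np.uint8),(S,S),interpolation=2)
cv2.imwrite("pics/e1.png",np.vstack([np.hstack([cr(t,345,232,40,400),cr(s,298,243,40,400)]),np.hstack([cr(t,225,250,20,200),cr(s,402,315,22,200),cr(t,435,246,22,200),cr(s,254,168,22,200)])]))
```

```text
t 18.3167 pos [ 0.4504 -0.2596  0.4203] psi 0.8286 F [0.3 0.2 0.3] g 1.003
offset [-55.7, 54.4, 120.4] dist 143.4 twist 0.0036
rod [(0.47, [0.4336, 0.3453, 0.1231], [408.0, 302.0])] [(0.45, [0.4292, 0.3382, 0.1225], [221.0, 250.0])]
[(0.95, [0.5047, 0.0624, 0.0574], [316.0, 253.0]), (0.84, [0.5587, -0.0225, 0.0506], [284.0, 244.0])] [(0.64, [0.5582, -0.0211, 0.0548], [338.0, 211.0]), (0.57, [0.502, 0.0584, 0.0572], [313.0, 228.0])] [(0.75, [0.5304, 0.0188, 0.0378], [300.0, 250.0])] [(0.6, [0.533, 0.0211, 0.0398], [325.0, 220.0])] [(0.83, [0.4535, -0.3324, 0.0268], [254.0, 166.0])]
```

View pics/e1.png

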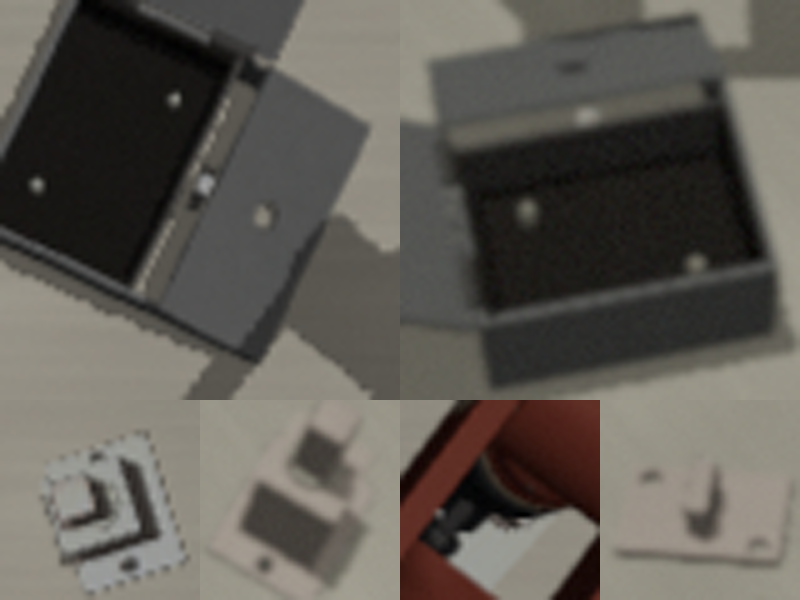

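The rod stands upright exactly as it did at the start, and the lid is fully open. The pins show at top px (339.6,211.4) and (312.0,228.8). I'm descending on the plate rib.

Request:
play_rows(increments=[{"offset": [-20, 20, 25], "twist": 0.004, "grip": 1}, {"offset": [-40, 40, 55], "twist": 0.004, "grip": 1}, {"offset": [-56, 54, 85], "twist": 0.004, "grip": 1}, {"offset": [-56, 54, 120], "twist": 0.004, "grip": 0.6}, {"offset": [-56, 54, 155], "twist": 0.004, "grip": 0.6}])

```text
time: 19.28
tool_pos: [0.4527, -0.3351, 0.2651]
tool_rot: [0.001, 0.917, 0.399, 0.0]
contact_force: [0.3, -0.3, 0.2]
gripper_width: 0.749
```

Request:
play_rows(increments=[{"offset": [0, 0, 15], "twist": 0, "grip": 0.6}, {"offset": [0, 0, 15], "twist": 0, "grip": 0.6}, {"offset": [0, 0, 15], "twist": 0, "grip": 0.6}])

```text
time: 19.53
tool_pos: [0.4526, -0.3338, 0.2501]
tool_rot: [-0.001, 0.917, 0.4, -0.0]
contact_force: [0.4, 0.4, -0.0]
gripper_width: 0.602
```

Run:
```python
from fit import *
go([.4528,-.3375,.187],.822)
s=manip.grab_frame("scene"); P=manip.state()["tool_pos"]; A=rot()
print("tips px",[px("scene",P+A@[0,y,.168]).round(1).tolist() for y in(-.026,.026)],"rib top",px("scene",[.4528,-.3375,.04]))
# pins
for n,im,pts in [("top",np.load("pics/top2.npy"),[(339.6,211.4),(312,228.8)]),("scene",np.load("pics/s2.npy"),[(283,245),(316.8,255)])]:
    for u,v in pts:
        u0,v0=round(u),round(v); g=im.mean(2)[v0-4:v0+5,u0-4:u0+5]; wt=np.clip(g-np.median(g)-25,0,None); yy,xx=np.mgrid[v0-4:v0+5,u0-4:u0+5]
        a,b=(wt*xx).sum()/wt.sum(),(wt*yy).sum()/wt.sum(); print(n,round(a,2),round(b,2),ray(n,a,b,.052 if n=="top" else .049).round(4))
cv2.imwrite("pics/f1.png",cv2.resize(s[135:205,220:290],(420,420),interpolation=2))
```

```text
t 19.5333 pos [ 0.4526 -0.3338  0.2501] psi 0.822 F [ 0.4  0.4 -0. ] g 0.602
offset [-2.5, 2.8, 63.1] dist 63.2 twist -0.0
tips px [[259.7, 154.9], [243.6, 153.8]] rib top [252.84012905 162.81438364]
top 339.52 211.36 [ 0.5579 -0.0263  0.052 ]
top 311.97 228.46 [0.5027 0.0625 0.052 ]
scene 283.0 244.52 [ 0.5608 -0.0224  0.049 ]
scene 316.81 256.75 [0.5087 0.07   0.049 ]
```

View pics/f1.png

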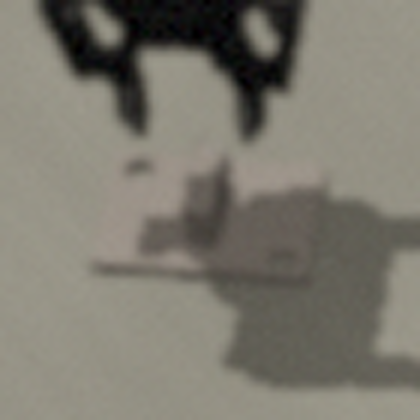

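The open fingers at crop (140,125) and (250,130) straddle the rib at (205,205). Going down to grip.

Request:
play_rows(increments=[{"offset": [-1.5, 2.4, 20], "twist": 0, "grip": 0.6}, {"offset": [-1.5, 2.4, 40], "twist": 0, "grip": 0.6}, {"offset": [-1.5, 2.4, 56], "twist": 0, "grip": 0.6}, {"offset": [-1.5, 2.4, 62], "twist": 0, "grip": 0.6}, {"offset": [-1.5, 2.4, 62], "twist": 0, "grip": 0.6}])

```text
time: 20.0
tool_pos: [0.4536, -0.3371, 0.1892]
tool_rot: [0.0, 0.917, 0.399, 0.0]
contact_force: [0.1, -0.1, 0.1]
gripper_width: 0.598
```

Request:
play_rows(increments=[{"offset": [0, 0, 0], "twist": 0, "grip": 0}, {"offset": [0, 0, 0], "twist": 0, "grip": 0}, {"offset": [0, 0, 0], "twist": 0, "grip": 0}, {"offset": [0, 0, 0], "twist": 0, "grip": 0}, {"offset": [0, 0, 0], "twist": 0, "grip": 0}])

```text
time: 20.42
tool_pos: [0.4541, -0.3378, 0.1909]
tool_rot: [0.001, 0.917, 0.399, 0.001]
contact_force: [-0.9, 1.1, 6.3]
gripper_width: 0.194
```

Run:
```python
from fit import *
go([.4533,-.3365,.187],.822)
s=np.mean([manip.grab_frame("scene") for _ in range(2)],0).astype(np.float32); np.save("pics/s3.npy",s)
print(fit(box(-40,40,-60,60,8),(.4533,-.3365,.822),{"scene":s},.008,.04), find("plate_grip","scene",k=1))
```

```text
t 20.4167 pos [ 0.4541 -0.3378  0.1909] psi 0.8215 F [-0.9  1.1  6.3] g 0.194
offset [0.4, -1.5, 3.9] dist 4.2 twist -0.0005
{'scene': ([0.4613, -0.3286, 0.8341], np.float64(49.9))} [(0.81, [0.457, -0.3379, 0.0256], [252.0, 166.0])]
```

Request:
play_rows(increments=[{"offset": [0, 0, -20], "twist": 0, "grip": 0}, {"offset": [0, 0, -60], "twist": 0, "grip": 0}, {"offset": [0, 0, -100], "twist": 0, "grip": 0}, {"offset": [0, 0, -140], "twist": 0, "grip": 0}, {"offset": [0, 0, -175], "twist": 0, "grip": 0}])

```text
time: 20.98
tool_pos: [0.4531, -0.3369, 0.3662]
tool_rot: [0.001, 0.917, 0.399, 0.0]
contact_force: [0.7, -0.5, -2.2]
gripper_width: 0.197
```

Request:
play_rows(increments=[{"offset": [20, -12, 0], "twist": -0.03, "grip": 0}, {"offset": [55, -32, 0], "twist": -0.06, "grip": 0}, {"offset": [90, -53, 0], "twist": -0.09, "grip": 0}, {"offset": [125, -74, 0], "twist": -0.12, "grip": 0}, {"offset": [160, -95, 0], "twist": -0.15, "grip": 0}])

```text
time: 21.4
tool_pos: [0.4925, -0.1535, 0.3635]
tool_rot: [0.0, 0.884, 0.467, 0.0]
contact_force: [0.8, 0.3, -2.6]
gripper_width: 0.194
```

Request:
play_rows(increments=[{"offset": [38, -15, 0], "twist": -0.05, "grip": 0}, {"offset": [76, -30, 0], "twist": -0.1, "grip": 0}, {"offset": [114, -46, 0], "twist": -0.15, "grip": 0}, {"offset": [150, -60, 0], "twist": -0.15, "grip": 0}, {"offset": [160, -64, 0], "twist": -0.15, "grip": 0}])

```text
time: 21.82
tool_pos: [0.5302, 0.0172, 0.3635]
tool_rot: [-0.001, 0.846, 0.534, 0.001]
contact_force: [0.1, -0.0, -3.0]
gripper_width: 0.195
```

Request:
play_rows(increments=[{"offset": [0, 0, 0], "twist": 0, "grip": 0}, {"offset": [0, 0, 0], "twist": 0, "grip": 0}])

```text
time: 21.98
tool_pos: [0.53, 0.0132, 0.3633]
tool_rot: [0.0, 0.847, 0.532, -0.0]
contact_force: [-0.6, 0.8, -3.2]
gripper_width: 0.193
```

Run:
```python
from h import *
go([.5332,.0215,.30],1.1228)
```

```text
t 21.9833 pos [0.53   0.0132 0.3633] psi 1.1228 F [-0.6  0.8 -3.2] g 0.193
offset [8.9, -0.7, 63.3] dist 63.9 twist 0.0
```

Request:
play_rows(increments=[{"offset": [5, -0.7, 20], "twist": 0, "grip": 0}, {"offset": [9, -0.7, 45], "twist": 0, "grip": 0}, {"offset": [9, -0.7, 58], "twist": 0, "grip": 0}, {"offset": [9, -0.7, 58], "twist": 0, "grip": 0}, {"offset": [9, -0.7, 58], "twist": 0, "grip": 0}])

```text
time: 22.4
tool_pos: [0.5331, 0.0202, 0.3048]
tool_rot: [-0.001, 0.847, 0.531, -0.001]
contact_force: [-0.1, -0.1, -2.3]
gripper_width: 0.199
```

Run:
```python
from fit import *
go([.5332,.0215,.30],1.1228)
st=manip.state(); P=st["tool_pos"]
ims={n:np.mean([manip.grab_frame(n) for _ in range(3)],0).astype(np.float32) for n in("scene","top")}
for n in ims: np.save(f"pics/{n}4.npy",ims[n]); print(n,find("plate_grip",n,k=1))
# plate outline relative to the tool, visible edges only scored
z=P[2]-.1895
for dz in(0,):
    for n in ims: print(n,fit(box(-40,40,-60,60,8),(P[0],P[1],1.1228),{n:ims[n]},.012,.03,z+dz))
def cr(im,u,v,r,S): return cv2.resize(im[v-r:v+r,u-r:u+r].clip(0,255).astype(np.uint8),(S,S),interpolation=2)
cv2.imwrite("pics/g1.png",np.hstack([cr(ims["top"],325,222,30,400),cr(ims["scene"],298,238,30,400)]))
```

```text
t 22.4 pos [0.5331 0.0202 0.3048] psi 1.1198 F [-0.1 -0.1 -2.3] g 0.199
offset [1.2, -0.4, 4.8] dist 4.9 twist -0.003
scene [(0.92, [0.5379, 0.0225, 0.1432], [298.0, 234.0])]
top [(0.56, [0.5335, 0.0174, 0.1404], [327.0, 215.0])]
scene {'scene': ([0.5381, 0.0307, 1.1304], np.float64(100.1))}
top {'top': ([0.5326, 0.0175, 1.152], np.float64(62.9))}
```

View pics/g1.png

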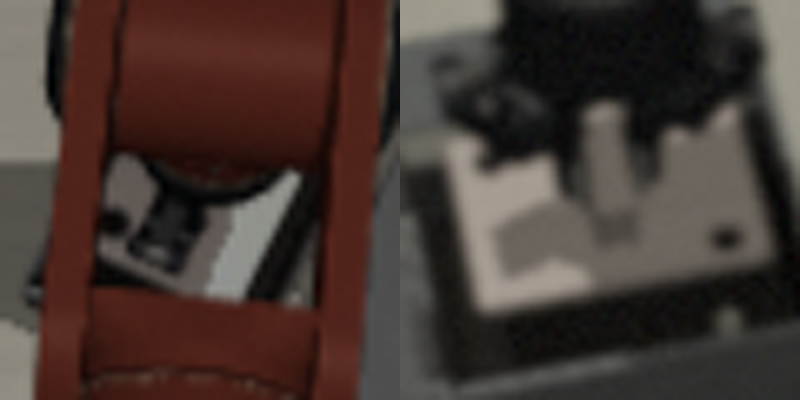

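The scene crop shows the plate held over the case, its hole at (316.4,243.3) px and pin A below it at (317.0,255.6). Next I'll measure numerically how the plate sits in the grip.

Run:
```python
from h import *
s=np.load("pics/scene4.npy").mean(2); t=np.load("pics/top4.npy").mean(2)
P=np.array([.5331,.0202,.3048]); psi=1.1198; X=np.array([np.cos(psi),np.sin(psi),0]); Yp=np.array([-X[1],X[0],0])
top=P[2]-.1815
def pt(d,x,y,z): return np.array([P[0],P[1],0])+X*(d+x)/1000+Yp*y/1000+[0,0,z]
for d in (0,5,10): print(d,"holeA scene",px("scene",pt(d,28,44,top)).round(2),"top",px("top",pt(d,28,44,top)).round(2),"corner(40,60) top face",px("scene",pt(d,40,60,top)).round(2),"(40,-60)",px("scene",pt(d,40,-60,top)).round(2),"bottom",px("scene",pt(d,40,-60,top-.008)).round(2), "rib top end",px("scene",pt(d,25,0,top+.032)).round(2))
print("scene 309..324")
for v in range(236,262): print(v,s[v,309:325].round().astype(int))
print("scene front-left col 272..290")
for v in range(240,262,1): print(v,s[v,272:292].round().astype(int))
print("top hole 304..320")
for v in range(222,236): print(v,t[v,300:320].round().astype(int))
```

```text
0 holeA scene [316.69 241.77] top [311.1  224.95] corner(40,60) top face [323.4  244.41] (40,-60) [279.87 252.64] bottom [280.05 254.08] rib top end [300.39 237.76]
5 holeA scene [317.09 243.31] top [309.62 224.25] corner(40,60) top face [323.82 245.97] (40,-60) [280.2  254.24] bottom [280.38 255.67] rib top end [300.76 239.34]
10 holeA scene [317.49 244.87] top [308.15 223.55] corner(40,60) top face [324.23 247.53] (40,-60) [280.53 255.84] bottom [280.71 257.27] rib top end [301.14 240.93]
scene 309..324
236 [101 101 100 101 101 100 100 101 100 101 100  89  65  40  13   9]
237 [100 101 102 100 100 102 101 101 101 101 101  94  73  44  18   7]
238 [ 99 101 100 100 100 101 101 102 101 102 103  99  83  55  24  14]
239 [101 100 100 103 102 102 102 103 104 103 103 100  88  62  34  13]
240 [101 102 102 103 103 101 101  99  99  99 101 100  92  71  38  19]
241 [101 103 103 103 101  96  89  84  84  87  95 100  96  76  45  17]
242 [103 102 102 102  98  86  69  60  58  68  84  96  98  86  55  26]
243 [101 103 102 101  93  75  51  33  33  49  73  96 100  90  62  32]
244 [103 102 101 101  94  77 
[... 3029 characters left out ...]
 47 43 18 12 11 10 16 52 84 44 32 38 33]
226 [82 77 59 48 47 48 47 47 44 20 21 10 12 27 57 60 13 19 34 34]
227 [81 75 47 48 48 47 48 47 44 30 56 47 44 49 48 27 12 18 34 35]
228 [78 67 41 47 49 47 47 48 44 42 85 82 82 76 28 30 32 33 33 33]
229 [75 56 43 48 48 48 47 49 45 45 91 91 93 83 24 28 43 70 81 64]
230 [68 49 42 47 47 47 47 49 49 27 59 78 93 89 66 37 43 61 72 71]
231 [56 39 46 47 48 47 48 49 43 15 21 41 58 73 82 78 73 52 51 47]
232 [44 33 49 48 48 47 46 46 34 12  9 10 20 35 52 70 84 81 77 50]
233 [24 28 50 47 48 48 48 45 29 10 12  8 12 10 17 34 52 66 82 81]
234 [17 25 48 47 48 47 46 43 21  9 11 11  9  9 10 11 14 32 50 66]
235 [72 48 49 48 47 47 48 46 32 39 41 41 41 36 32 30 31 26 27 37]
```

Run:
```python
from h import *
psi=1.1198; X=np.array([np.cos(psi),np.sin(psi)]); Ty=np.array([X[1],-X[0]])
z=.1233
for n,h,p,pz in [("scene",(316.6,242.95),(316.95,254.8),.054),("top",(311.45,224.9),(311.97,228.46),.053)]:
    H=ray(n,*h,z); Q=ray(n,*p,pz); d=(Q-H)[:2]*1000; print(n,H.round(4),Q.round(4),"move world",d.round(1),"tool",(X@d).round(1),(Ty@d).round(1))
print(manip.state()["tool_pos"],manip.state()["time"])
```

```text
scene [0.5082 0.0674 0.1233] [0.5062 0.0674 0.054 ] move world [-2.  0.] tool -0.9 -1.8
top [0.5059 0.0635 0.1233] [0.5026 0.0625 0.053 ] move world [-3.2 -1. ] tool -2.3 -2.5
[0.5336976  0.02125777 0.30656189] 22.8
```

Request:
play_rows(increments=[{"offset": [-2, -2.1, 10], "twist": -0.003, "grip": 0}, {"offset": [-2, -2.1, 25], "twist": -0.003, "grip": 0}, {"offset": [-2, -2.1, 40], "twist": -0.003, "grip": 0}, {"offset": [-2, -2.1, 52], "twist": -0.003, "grip": 0}, {"offset": [-2, -2.1, 55], "twist": -0.003, "grip": 0}])

```text
time: 23.22
tool_pos: [0.5294, 0.0206, 0.2475]
tool_rot: [-0.002, 0.846, 0.533, -0.002]
contact_force: [-0.5, -0.4, -3.7]
gripper_width: 0.195
```

Request:
play_rows(increments=[{"offset": [0, 0, 0], "twist": 0, "grip": 0}, {"offset": [0, 0, 0], "twist": 0, "grip": 0}])

```text
time: 23.38
tool_pos: [0.5308, 0.0205, 0.2508]
tool_rot: [0.0, 0.846, 0.533, 0.0]
contact_force: [0.3, 0.4, -1.1]
gripper_width: 0.2
```

Run:
```python
from h import *
go([.5311,.0208,.25],1.123)
```

```text
t 23.3833 pos [0.5308 0.0205 0.2508] psi 1.1245 F [ 0.3  0.4 -1.1] g 0.2
offset [0.4, 0.1, 0.8] dist 0.9 twist 0.0015
```

Request:
play_rows(increments=[{"offset": [0, 0, 3], "twist": 0, "grip": 0}, {"offset": [0, 0, 6], "twist": 0, "grip": 0}, {"offset": [0, 0, 6], "twist": 0, "grip": 0}])

```text
time: 23.63
tool_pos: [0.5308, 0.0205, 0.2447]
tool_rot: [0.0, 0.846, 0.533, 0.0]
contact_force: [-0.5, 0.4, -2.4]
gripper_width: 0.199
```

Request:
play_rows(increments=[{"offset": [0, 0, 2], "twist": 0, "grip": 0}, {"offset": [0, 0, 3], "twist": 0, "grip": 0}, {"offset": [0, 0, 3], "twist": 0, "grip": 0}])

```text
time: 23.88
tool_pos: [0.5306, 0.0205, 0.2415]
tool_rot: [-0.0, 0.846, 0.533, -0.0]
contact_force: [-0.9, -0.2, -2.6]
gripper_width: 0.196
```

Request:
play_rows(increments=[{"offset": [0, 0, 2], "twist": 0, "grip": 0}, {"offset": [0, 0, 3], "twist": 0, "grip": 0}, {"offset": [0, 0, 3], "twist": 0, "grip": 0}])

```text
time: 24.13
tool_pos: [0.5306, 0.0205, 0.2384]
tool_rot: [-0.0, 0.846, 0.533, -0.0]
contact_force: [-0.5, 0.3, -2.1]
gripper_width: 0.197
```

Run:
```python
from h import *
go([.5311,.0208,.2275],1.123); print(manip.state()["ft_torque"])
```

```text
t 24.1333 pos [0.5306 0.0205 0.2384] psi 1.1244 F [-0.5  0.3 -2.1] g 0.197
offset [0.5, 0.3, 10.9] dist 10.9 twist 0.0014
[ 0.00329232  0.00542707 -0.03867911]
```

Request:
play_rows(increments=[{"offset": [0, 0, 2], "twist": 0, "grip": 0}, {"offset": [0, 0, 4], "twist": 0, "grip": 0}, {"offset": [0, 0, 4], "twist": 0, "grip": 0}])

```text
time: 24.38
tool_pos: [0.5305, 0.0205, 0.2342]
tool_rot: [-0.0, 0.846, 0.533, -0.0]
contact_force: [-0.1, 1.0, -2.0]
gripper_width: 0.196
```

Request:
play_rows(increments=[{"offset": [0, 0, 2], "twist": 0, "grip": 0}, {"offset": [0, 0, 4], "twist": 0, "grip": 0}, {"offset": [0, 0, 4], "twist": 0, "grip": 0}])

```text
time: 24.63
tool_pos: [0.5305, 0.0205, 0.2301]
tool_rot: [-0.0, 0.846, 0.533, -0.0]
contact_force: [-0.6, -0.5, -3.1]
gripper_width: 0.195
```

Request:
play_rows(increments=[{"offset": [0, 0, 1], "twist": 0, "grip": 0}, {"offset": [0, 0, 2], "twist": 0, "grip": 0}, {"offset": [0, 0, 2], "twist": 0, "grip": 0}])

```text
time: 24.88
tool_pos: [0.5309, 0.0205, 0.229]
tool_rot: [0.0, 0.846, 0.533, 0.0]
contact_force: [-0.5, -0.3, -1.0]
gripper_width: 0.198
```

Request:
play_rows(increments=[{"offset": [0, 0, 1], "twist": 0, "grip": 0}, {"offset": [0, 0, 1.5], "twist": 0, "grip": 0}, {"offset": [0, 0, 1.5], "twist": 0, "grip": 0}])

```text
time: 25.13
tool_pos: [0.5311, 0.0205, 0.2289]
tool_rot: [-0.0, 0.846, 0.533, -0.0]
contact_force: [-6.0, 0.2, 7.4]
gripper_width: 0.194
```

Run:
```python
from h import *
go([.5311,.0208,.2275],1.123); print(manip.state()["ft_torque"])
print(find("plate_grip","scene",k=1) if manip.grab_frame("scene") is not None else 0)
```

```text
t 25.1333 pos [0.5311 0.0205 0.2289] psi 1.1245 F [-6.   0.2  7.4] g 0.194
offset [0.3, -0.1, 1.4] dist 1.4 twist 0.0015
[ 0.00763601  0.74934919 -0.02251753]
[(0.68, [0.5352, 0.0212, 0.0633], [299.0, 248.0])]
```

The plate bottoms out firmly at TCP 0.229, which is the grip height plus 38 mm, so it is on the deck. Releasing and rising.

Request:
play_rows(increments=[{"offset": [0, 0, 0], "twist": 0, "grip": 0.6}, {"offset": [0, 0, 0], "twist": 0, "grip": 0.6}, {"offset": [0, 0, 0], "twist": 0, "grip": 0.6}, {"offset": [0, 0, 0], "twist": 0, "grip": 0.6}, {"offset": [0, 0, -5], "twist": 0, "grip": 0.6}])

```text
time: 25.65
tool_pos: [0.5302, 0.0205, 0.2312]
tool_rot: [-0.001, 0.846, 0.533, -0.001]
contact_force: [-0.3, -0.4, -0.7]
gripper_width: 0.598
```

Request:
play_rows(increments=[{"offset": [0, 0, -20], "twist": 0, "grip": 0.6}, {"offset": [0, 0, -55], "twist": 0, "grip": 0.6}, {"offset": [0, 0, -95], "twist": 0, "grip": 0.6}, {"offset": [0, 0, -135], "twist": 0, "grip": 0.6}, {"offset": [0, 0, -175], "twist": 0, "grip": 0.6}])

```text
time: 26.07
tool_pos: [0.5303, 0.0205, 0.4092]
tool_rot: [0.0, 0.846, 0.533, -0.0]
contact_force: [1.6, -0.2, 0.2]
gripper_width: 0.6
```

Request:
play_rows(increments=[{"offset": [-40, 0, 0], "twist": 0, "grip": 0.6}, {"offset": [-80, 0, 0], "twist": 0, "grip": 0.6}, {"offset": [-120, 0, 0], "twist": 0, "grip": 0.6}, {"offset": [-160, 0, 0], "twist": 0, "grip": 0.6}, {"offset": [-200, 0, 0], "twist": 0, "grip": 0.6}])

```text
time: 26.48
tool_pos: [0.4432, -0.1611, 0.4078]
tool_rot: [0.001, 0.846, 0.533, 0.0]
contact_force: [0.8, -0.5, 0.2]
gripper_width: 0.601
```

Request:
play_rows(increments=[{"offset": [-40, 0, 0], "twist": 0, "grip": 0.6}, {"offset": [-80, 0, 0], "twist": 0, "grip": 0.6}, {"offset": [-120, 0, 0], "twist": 0, "grip": 0.6}, {"offset": [-120, 0, 0], "twist": 0, "grip": 0.6}, {"offset": [-120, 0, 0], "twist": 0, "grip": 0.6}])

```text
time: 26.9
tool_pos: [0.3916, -0.2697, 0.4075]
tool_rot: [0.0, 0.847, 0.531, 0.0]
contact_force: [0.1, 0.4, 0.1]
gripper_width: 0.598
```

Run:
```python
from fit import *
ims={n:np.mean([manip.grab_frame(n) for _ in range(3)],0).astype(np.float32) for n in("scene","top")}
for n in ims:
    for q in("plate_grip","rod_grip","pin_a","jar","clip","gauge","bowl"): print(n,q,find(q,n,k=2))
print({n:fit("plate",(.5315,.0205,1.12),{n:ims[n]},.012,.08,.038) for n in ims})
s=ims["scene"].mean(2)
for n,c in (("scene",[.5335,.0215]),("top",[.5303,.0181])):
    g=ims[n].mean(2); 
    for sg in(1,-1):
        a=1.1228; x,y=28*sg,44*sg; u,v=px(n,[c[0]+(x*np.cos(a)-y*np.sin(a))/1e3,c[1]+(x*np.sin(a)+y*np.cos(a))/1e3,.05]); u,v=round(u),round(v); print(n,u,v); print(g[v-5:v+6,u-5:u+6].round().astype(int))
for n in ims:
    d=np.abs(ims[n]-np.load(f"pics/{n}.npy")).max(2); d=cv2.GaussianBlur(d,(5,5),0)>25
    print(n,[ (k,int(d[int(v)-14:int(v)+15,int(u)-14:int(u)+15].sum())) for k,P in dict(jar=[.669,-.353,.05],clip=[.54,-.545,.02],gauge=[.667,.362,.01],bowl=[.53,.523,.02],stand=[.43,.343,.08],o1=[.574,.234,.05],o2=[.32,.465,.05],o3=[.376,.631,.05],gr=[.288,.29,.05]).items() for u,v in [px(n,P)]])
print(manip.state()["time"],manip.state()["tool_pos"])
```

```text
scene plate_grip [(0.73, [0.5356, 0.0199, 0.0675], [299.0, 247.0]), (0.22, [0.506, 0.0627, 0.0582], [316.0, 253.0])]
scene rod_grip [(0.68, [0.433, 0.3419, 0.1263], [407.0, 300.0])]
scene pin_a [(0.79, [0.5571, -0.0231, 0.0499], [284.0, 244.0]), (0.61, [0.5067, 0.0621, 0.0593], [316.0, 253.0])]
scene jar [(0.73, [0.4821, -0.0797, 0.0601], [293.0, 216.0]), (0.64, [0.6704, -0.3519, -0.0069], [196.0, 202.0])]
scene clip [(0.76, [0.5421, -0.5393, -0.0032], [200.0, 148.0])]
scene gauge [(0.98, [0.6678, 0.3682, -0.0022], [340.0, 379.0]), (0.37, [0.5396, -0.5438, -0.0036], [200.0, 147.0])]
scene bowl [(0.69, [0.5316, 0.5257, 0.0004], [421.0, 395.0])]
top plate_grip [(0.86, [0.5287, 0.0143, 0.0593], [327.0, 220.0])]
top rod_grip [(0.6, [0.4291, 0.3384, 0.124], [221.0, 250.0])]
top pin_a [(0.83, [0.5584, -0.0203, 0.0547], [338.0, 211.0]), (0.58, [0.4985, 0.0605, 0.0556], [313.0, 230.0])]
top jar [(0.63, [0.6664, -0.3581, 0.0002], [437.0, 181.0]), (0.17, [0.528, 0.0193, 0.0599], [325.0, 220.0])]
top clip [(0.76, [0.5393, -0.5475, 0.0028], [496.0, 219.0]), (0.25, [0.5267, 0.5212, -0.0028], [174
[... 2016 characters left out ...]
]
 [148 148 148 150 150 148 147 138 124  91  42]
 [148 148 149 149 146 132 129 144 148 138 116]
 [149 148 148 136  95  82  93 111 149 144 114]
 [147 149 143 107  57 107 121  74 130 137  71]
 [149 150 142  97  46  90  95  58 110 114  34]
 [149 150 147 124  37  48  47  70 119  71  21]
 [149 149 149 143 113  89  88 127 115  32  20]
 [150 149 150 148 144 137 136 139  89  22  21]
 [150 149 149 150 149 148 148 134  47  20  13]]
scene [('jar', 0), ('clip', 0), ('gauge', 0), ('bowl', 0), ('stand', 0), ('o1', 0), ('o2', 0), ('o3', 0), ('gr', 0)]
top [('jar', 0), ('clip', 0), ('gauge', 0), ('bowl', 0), ('stand', 2), ('o1', 0), ('o2', 0), ('o3', 0), ('gr', 0)]
27.9 [ 0.39253651 -0.26824579  0.40717822]
```

```bash
python3 -c "
from plant import manip
print(manip.job_done())"
```

```text
the job is handed in; nothing more can be done
None
```

The job is handed in at about 28 s of the 64 s allowed: the lid is fully open, the rod is back in its stand and the lug plate is down over both pins. The one departure from the task is that the rod did not go through the hole square.

- **Not square:** the moves only allow a turn about the tool's own axis, so I couldn't tilt the rod. It went through the 18 mm hole vertically, 30° off square. It touched the edge only lightly, at about 1–2 N, and the latch let go.
- **Lid and rod:** pictures showed the lid fully open. The rod came to rest in the grey stand at the same height as when I picked it up, and a later picture showed it upright.
- **Plate:** it stopped firmly at the grip height plus 38 mm, which is deck level. The last top picture shows a pin inside each plate hole.
- **Other things:** comparing before and after pictures showed no change around the jar, clip, gauge, bowl or the look-alike stands. Near the real stand, 2 pixels differed in the top view.
- **Disagreements:** the two cameras differ by about 4–5 mm on positions, and on the released plate by up to 7 mm. I lined up the plate by comparing it with the pins within the same picture. I also read about 6 N sideways force as the plate bottomed out, which went away when I let go.

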